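Release a latched supply drawer with the release rod

TASK

The drawer of the white lock box is latched shut. Take the release rod from its holder, push it gently down through the small hole in the cover until the hidden spring latch lets the drawer pop out, and stand the rod back in its holder fully home. Then draw the drawer fully open and let go, without disturbing the bottle, the vial or the sharps bin.

Things in the scene. Friction and masses are not known exactly. Their poses are not given: they have to be found in the camera images.
- lockbox: White steel box fixed to the table, 150 (x) x 140 (y) x 110 mm (z). Origin: centre of its underside; x points from the drawer front to the back, z up. Cover 6 mm thick with a flush 40 x 40 mm steel plate round the release hole; the steel disc at a back corner is no hole. More than 20 N between the rod and any part of the box, the striker inside included, damages it.
- release_hole (a point): Centre of the release hole (9 mm across, 1.5 mm chamfer) at the cover's upper face, 110 mm above the table, 20 mm in front of the box's middle; axes as the box. Under the cover is free space, then a flat striker, 26 x 26 mm, its top 13 to 37 mm below the cover's upper face: it differs from box to box, cannot be seen, only felt.
- drawer (a joint): How far the drawer is out: 0 latched, 0.08 m fully open. Press slowly, about 10 mm/s: the striker yields downwards on a spring: about 2.5 N at first touch, about 5 N where the latch lets go (6 to 7 mm down), hard stop at 11 mm (about 7 N). Then an ejector pushes the drawer out 30 to 40 mm to the box's -x by itself; the rest must be pulled (a few N). It stays where left.
- handle (a point): Middle of the drawer's steel bar handle, on the bar's axis: bar 11 mm thick, 90 mm long, along the box's y, 35 mm in front of the drawer's face (29 mm clear behind it), 82 mm above the table (28 mm below the top of the box). Moves with the drawer; axes as the box.
- rod_grip (a point): Centre of the release rod's square aluminium handle, 16 x 16 mm and 50 mm tall (25 mm up and 25 mm down from here); axes along its flat sides, z up along the rod away from the tip. It starts upright in the holder with the handle resting on the holder's top, this point 105 mm above the table. 70 g.
- rod_tip (a point): Flat lower end of the rod's round steel shaft, 6 mm across and 75 mm long below the handle; 100 mm below rod_grip; same axes.
- holder_mouth (a point): Centre of the hole in the top of the grey holder block, at the level of its top, 80 mm above the table. Block 60 x 60 x 80 mm, fixed to the table; through hole 10 mm across with a 1.5 mm chamfer (13 mm at the top). z up, x and y along the block's sides. Rod home: handle resting on the block's top, tip 75 mm below this point.
- gel_bottle: Bystander: white gel bottle, 52 mm across, 130 mm tall, loose. Origin: centre of its underside, z up.
- strip_vial: Bystander: small grey vial with white cap, 40 mm across, 55 mm tall, loose. Origin: centre of its underside.
- sharps_bin: Bystander: yellow sharps bin with a red lid, 136 mm across at the top, 170 mm tall, loose. Origin: centre of its underside.
Mind the look-alikes: they are no part of the job. Of the things that look like the part that bears rod_grip, the middle-sized one is meant.

How it is judged:
By the outcome, as a careful person would: the job done as asked, in the order asked, and still so for the second after the job is handed in, with the robot touching nothing.
It also fails if it takes over 72 s, if anything falls off the work surface, if the arm or the gripper's body presses on something with over 40 N, if the wrist force passes 120 N, or if a joint passes its speed limit or range.

ROBOT

A 7-joint arm with a two-finger parallel gripper is mounted at the origin on the work surface. World frame = base frame: x ahead of the robot, y to its left, z up, the work surface at z = 0. Lengths are in m, angles in rad, forces in N, time in s.
With the tool pointing down it reaches from about 0.425 to 0.925 m from the base axis. Payload 6.8 kg.
Tool frame: the origin (TCP) lies on the centre line of the jaws, within the pads' length; the fingertips stand 19 mm ahead of it and the grasp point (between the pads) is the TCP (r.tip_extent is the y of the fingertips in the tool frame, in m); y points along the fingers, z is the direction in which the jaws open and shut, and the axes are right-handed (so a half turn about y gives the same grasp; the last joint's range is limited). The gripper opens to 85 mm and grips with 20 to 120 N. Pads are 22 mm wide; open, the fingers measure 114 mm over their backs; the gripper's body (76 mm by 85 mm) begins 54 mm behind the grasp point. The pads swing forward as they close: fully open they stand 13 mm farther back than shut.
Start: joints at [1.012, 0.477, 0.022, 1.555, -0.011, 1.109, -0.083], TCP at [0.294, -0.608, 0.25] pointing down, gripper open.
Joint ranges: [-2.96, 2.96], [-0.34, 2.1], [-1.41, 1.46], [0.24, 2.44], [-1.37, 4.51], [0.17, 1.92], [-2.96, 2.96]. Speed limits (rad/s): [2.39, 2.39, 3.14, 3.14, 3.14, 3.14, 3.14].

INTERFACE

Orientations are given as a rotation vector (axis times angle).
In Python, from bench import r gives the robot as it stands. The module is installed in compiled form; this text tells all that it offers.
- The arm moves only by the tool jog_arm, never from a script. Its argument "motion" is a list of rows, each a list of 3 entries, a list of its own where there are three numbers: the opening, from 0 (shut) to 1 (fully open), then the shift along the tool's x, y, z in m, then the turn, a rotation vector about the tool's x, y, z in degrees. A call has 1 to 10 rows; each row shifts and turns the commanded pose from where the row before left it, along the tool's axes as they then stand; what a row does not reach is not made up. A row lasts 1/12 s, in which the tool goes at most 41.7 mm and 7.16 degrees, less where a joint would pass 70% of its speed; a pose out of reach is approached as far as the arm can. A call with a gripper value outside its range is refused whole. The fingers move at their own pace and stop on an object; "force" is the grip in N (left out, the last holds). Time passes only in rows, so rows that do not move let the fingers close. It gives the time, the measured TCP pose, the force and the opening at its end, in the units of the state.
- r.get_obs(): the state, without advancing time (a new reading comes with each control period).
- r.grab_frame(name): name is "scene" or "top" or "wrist"; returns a dict with "image" (420x560x3 uint8, red, green, blue), "range_z" (420x560 float32, m along the optical axis (not along the pixel's ray), 0 where there is no reading), "fx", "fy", "cx", "cy" (pixels), "xyz" and "orientation" of the camera in the world. Camera axes: x right, y down, z forward; pixel columns grow to the right and rows downward; lengths in m; the calibration is good to about 2 mm. A picture is of the moment at which its call begins.
- r.hand_in(): hands the job in, once; it reports no verdict.
The state is a dict: "clock": time; "joints": joint angles; "qvel": joint speeds; "tau": joint torques, N m; "tcp_pos": TCP position; "orientation": TCP orientation; "contact_force": force on the tool from outside, world axes, zero at the start; "moment": the same for the moment, N m; "grip_width": finger opening in m.
Only numpy, scipy, OpenCV 4.12 (cv2) and the standard library are available. Lean on these libraries where they do the work, as an engineer would, in place of code of your own. Each camera call takes 0.05 s, during which the arm holds its last target.

## Working session

There is one attempt and no reset: what is moved stays moved. The work goes in short steps, Python scripts to look and compute and a tool call to move; the robot and the scene stay as the last step left them, time stands still between calls to the robot, and variables do not carry over. Pictures are saved under pics/ and viewed, and the job is handed in when it is done.

Besides the shell and the picture viewer there is one more tool, called after "Request:" in YAML: its name, and indented under it one key for each argument. jog_arm: Moves the arm, as the interface text tells. Its arguments: {"type":"object","properties":{"motion":{"type":"array","items":{"type":"array"}},"force":{"type":"number"}},"required":["motion"]}

```bash
mkdir -p pics; ls; cat > h.py <<'E'
import numpy as np, cv2
from scipy.spatial.transform import Rotation as R
from bench import r
def rot(o):
    o=np.array(o,float)
    return R.from_rotvec(o).as_matrix() if o.shape==(3,) else (o if o.shape==(3,3) else R.from_quat(o).as_matrix())
def world(f,u,v,z=None):
    z=f["range_z"][int(round(v)),int(round(u))] if z is None else z
    p=np.array([(u-f["cx"])/f["fx"]*z,(v-f["cy"])/f["fy"]*z,z])
    return rot(f["orientation"])@p+np.array(f["xyz"])
def ray_at_z(f,u,v,h):
    d=rot(f["orientation"])@np.array([(u-f["cx"])/f["fx"],(v-f["cy"])/f["fy"],1]); o=np.array(f["xyz"])
    return o+d*(h-o[2])/d[2]
def cloud(f):
    v,u=np.mgrid[0:420,0:560]; z=f["range_z"]
    p=np.stack([(u-f["cx"])/f["fx"]*z,(v-f["cy"])/f["fy"]*z,z],-1)
    return p@rot(f["orientation"]).T+np.array(f["xyz"])
def save(f,n,box=None,s=1):
    im=f["image"][:,:,::-1]
    if box: u0,v0,u1,v1=box; im=im[v0:v1,u0:u1]
    if s!=1: im=cv2.resize(im,None,fx=s,fy=s,interpolation=cv2.INTER_CUBIC)
    cv2.imwrite("pics/"+n+".png",im)
E
python3 - <<'E'
from h import *
import pickle
o=r.get_obs();print(o, r.tip_extent)
for n in ("scene","top"):
    f=r.grab_frame(n); save(f,n+"0",s=1.4); pickle.dump(f,open(n+"0.pkl","wb")); print(n,f["xyz"],f["orientation"],f["fx"])
E
```

```text
pics
{'clock': 0.0, 'joints': array([ 1.01191822,  0.47778152,  0.02232263,  1.55646464, -0.0114848 ,
        1.10931719, -0.08313981]), 'qvel': array([-8.51227282e-04,  4.72325478e-04,  7.98277855e-04, -8.26167006e-04,
        7.25694156e-04, -1.05729858e-03,  7.83210797e-05]), 'tau': array([ 7.23485828e-04, -5.96452045e+01,  1.60844665e+00, -2.81197751e+01,
        1.24697608e-02,  9.49470385e-03, -1.69559803e-05]), 'tcp_pos': array([ 0.29381992, -0.60706339,  0.24933226]), 'orientation': array([-0.45259111,  1.97326331, -1.96970588]), 'contact_force': array([-0.47199136,  0.33026269,  0.86831096]), 'moment': array([-0.02092128,  0.02366307,  0.0090777 ]), 'grip_width': 0.08514847851197899} 0.019
scene [ 1.04999452 -0.80572463  0.88836944] [-2.186545   -0.66900591  0.29684571] 540.1250980177747
top [ 0.33465033 -0.01664286  1.16210679] [-2.24190168  1.95828938 -0.20483856] 388.60714267446593
```

View pics/scene0.png

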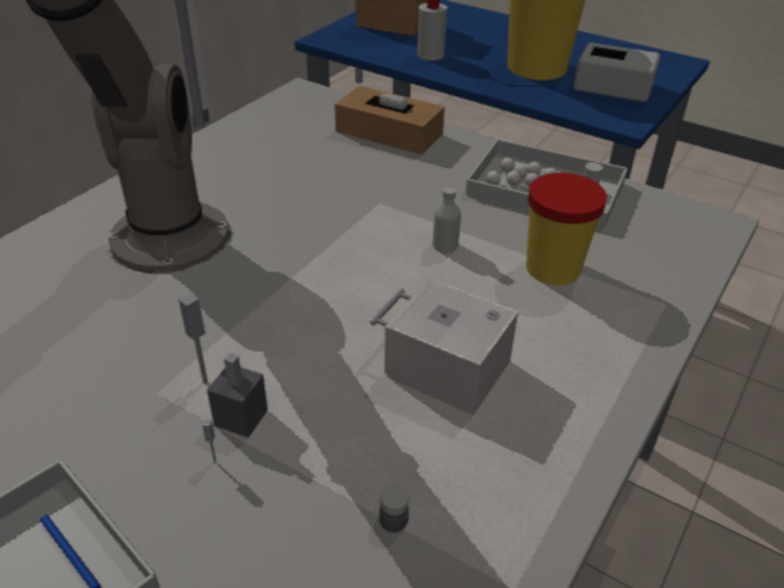

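View pics/top0.png

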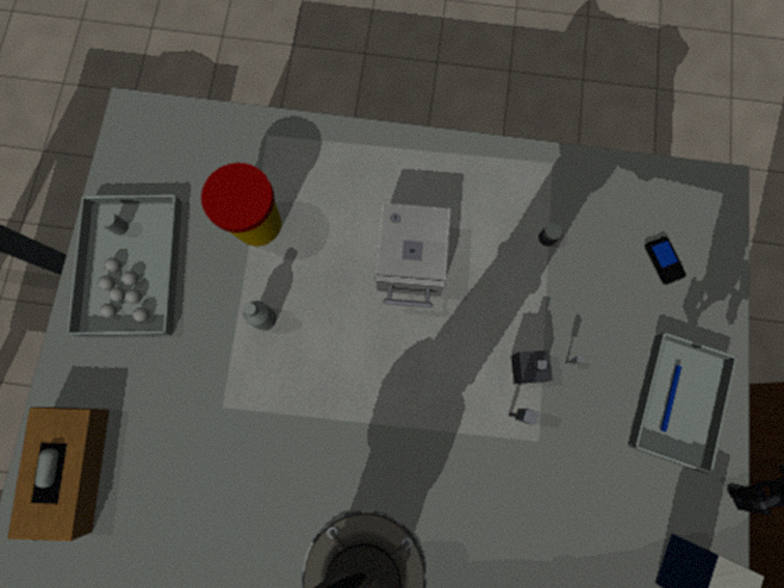

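```bash
python3 - <<'E'
from h import *
import pickle
f=pickle.load(open("scene0.pkl","rb")); t=pickle.load(open("top0.pkl","rb"))
save(f,"s_box",(255,190,385,300),6); save(f,"s_hold",(115,200,205,340),4); save(t,"t_box",(255,135,335,225),6); save(t,"t_hold",(350,210,430,310),6)
E
```

```text
(no output)
```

View pics/s_box.png

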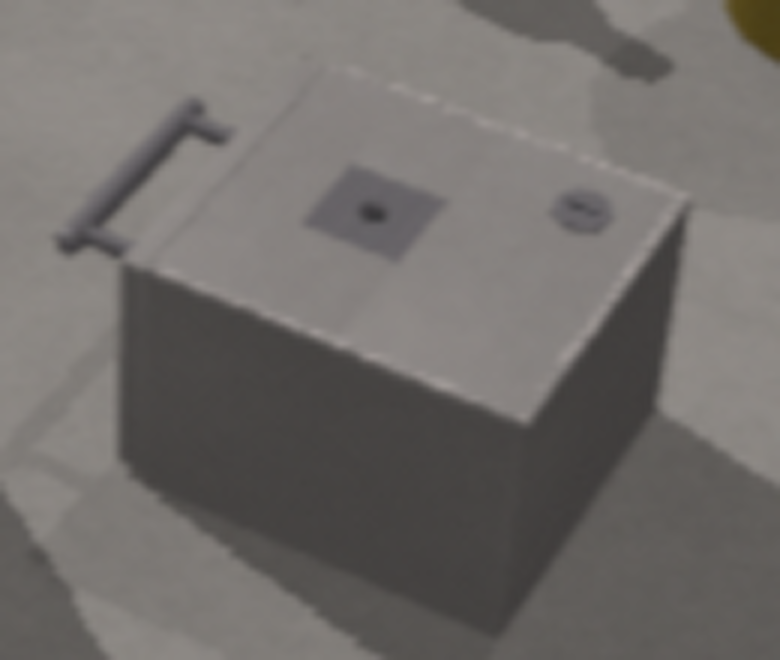

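View pics/s_hold.png

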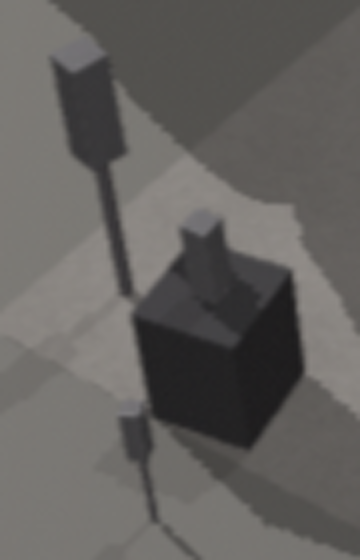

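View pics/t_box.png

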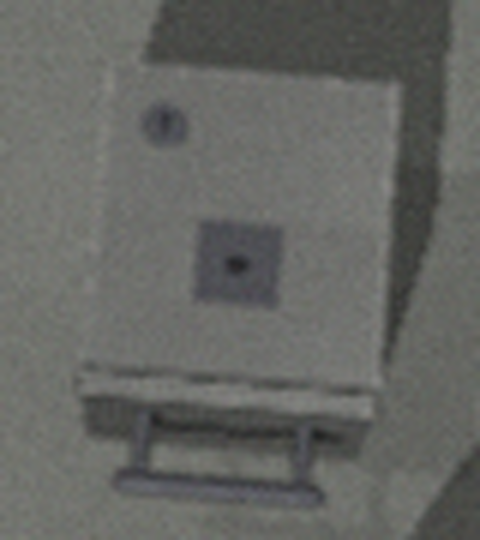

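View pics/t_hold.png

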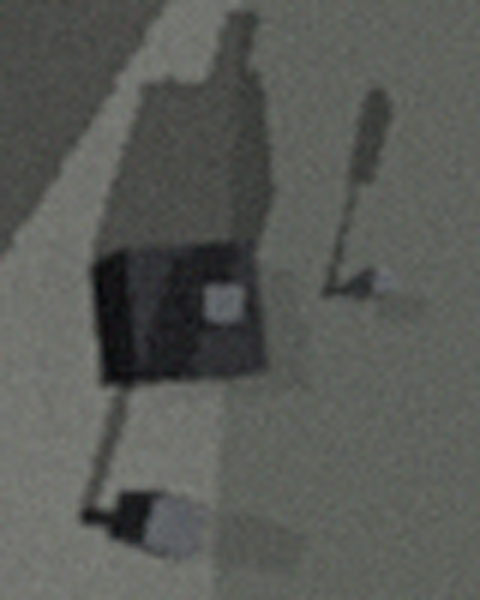

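```bash
python3 - <<'E'
from h import *
import pickle
f=pickle.load(open("scene0.pkl","rb")); t=pickle.load(open("top0.pkl","rb"))
print("hole top",ray_at_z(t,294.08,178.58,.11),"scene",ray_at_z(f,316.6,224.9,.11), world(t,290,178),world(f,310,225))
print("rod top",ray_at_z(t,387.08,260.08,.13),"scene",ray_at_z(f,165.4,255.1,.13))
for n,c in(("t",cloud(t)),("f",cloud(f))):
  for nm,lo,hi,ctr,rad in(("box",.10,.118,(.53,-.03),.16),("hold",.072,.088,(.37,-.25),.1),("rod",.122,.138,(.37,-.25),.1)):
    if nm=="box": ctr=ray_at_z(t,294,178,.11)[:2]
    else: ctr=ray_at_z(t,384,260,.1)[:2]
    m=(c[...,2]>lo)&(c[...,2]<hi)&(np.hypot(c[...,0]-ctr[0],c[...,1]-ctr[1])<rad)
    p=c[m]; 
    if len(p)<4: print(n,nm,len(p)); continue
    # drop handles outliers
    print(n,nm,len(p),"z",np.median(p[:,2]),cv2.minAreaRect((p[:,:2]*1000).astype(np.float32)),p[:,:2].mean(0))
# corners of box top, read from pictures
cs=lambda x,y,s,u0,v0:((x+.5)/s-.5+u0,(y+.5)/s-.5+v0)
print("scene corners")
S=[ray_at_z(f,*cs(x,y,6,255,190),.11)[:2] for x,y in((325,66),(690,200),(527,422),(122,262))]
print(S)
for a,b in((0,1),(3,2)): d=S[b]-S[a];print(np.degrees(np.arctan2(d[1],d[0])),np.linalg.norm(d))
for a,b in((3,0),(2,1)): d=S[b]-S[a];print(np.degrees(np.arctan2(d[1],d[0])),np.linalg.norm(d))
T=[ray_at_z(t,*cs(x,y,6,255,135),.11)[:2] for x,y in((115,65),(400,85),(372,418),(76,380))]
print("top corners",T)
for a,b in((2,1),(3,0)): d=T[b]-T[a];print(np.degrees(np.arctan2(d[1],d[0])),np.linalg.norm(d))
for a,b in((1,0),(2,3)): d=T[b]-T[a];print(np.degrees(np.arctan2(d[1],d[0])),np.linalg.norm(d))
print("holder scene corners")
H=[ray_at_z(f,*cs(x,y,4,115,200),.08)[:2] for x,y in((292,270),(233,348),(133,312))]
for a,b in((1,0),(2,1)): d=H[b]-H[a];print(H[a],H[b],np.degrees(np.arctan2(d[1],d[0])),np.linalg.norm(d))
print("hold centre",(H[0]+H[2])/2)
print("vial",world(f,281,358),"bottle",world(f,319,155))
for nm,x,y in(("handle end",70,240),("handle end2",193,107)): print(nm,ray_at_z(f,*cs(x,y,6,255,190),.082))
E
```

```text
hole top [ 0.63878852 -0.00919993  0.11      ] scene [ 0.63733681 -0.0068969   0.11      ] [0.63853405 0.00235616 0.11135614] [ 0.62804973 -0.02004662  0.11458439]
rod top [ 0.4447306  -0.28090827  0.13      ] scene [ 0.44492164 -0.2780958   0.13      ]
t box 2770 z 0.11037445098209442 ((651.8346557617188, -7.723487854003906), (164.51730346679688, 139.83203125), 2.716432809829712) [ 0.64955635 -0.00809854]
t hold 441 z 0.0802569788220946 ((450.2938537597656, -309.6686706542969), (60.08815002441406, 121.92193603515625), 11.14747428894043) [ 0.44442534 -0.28150687]
t rod 43 z 0.1300769024981252 ((402.29095458984375, -267.26922607421875), (17.088092803955078, 103.8494873046875), 74.63871002197266) [ 0.43938977 -0.27689184]
f box 3528 z 0.11245660996660095 ((653.0997314453125, -8.83648681640625), (164.69688415527344, 148.78208923339844), 3.7284560203552246) [ 0.65798611 -0.01703296]
f hold 695 z 0.0822828661649253 ((442.02783203125, -283.2002258300781), (89.3662338256836, 167.82647705078125), 45.51593780517578) [ 0.45311348 -0.29334447]
f rod 149 z 0.13110670781630906 ((404.193603515625,
[... 427 characters left out ...]
72869259, 0.06108624]), array([ 0.73694178, -0.07479285]), array([ 0.5739598 , -0.08042754]), array([0.57343131, 0.05757009])]
1.9800678503852973 0.16307935689031725
1.2973358422440016 0.15530109147354565
93.47415035773813 0.1361292599333824
90.21942420096984 0.13799864003852108
holder scene corners
[ 0.47893317 -0.30199629] [ 0.4674843  -0.24386549] 101.14181536046861 0.05924750852329657
[ 0.42040286 -0.31215832] [ 0.47893317 -0.30199629] 9.849505920578162 0.05940593260998403
hold centre [ 0.44394358 -0.2780119 ]
vial [ 0.74297674 -0.30903065  0.05894851] bottle [0.48731252 0.26480914 0.08726658]
handle end [ 0.53716337 -0.05614339  0.082     ]
handle end2 [0.53252154 0.03621644 0.082     ]
```

```bash
python3 - <<'E'
from h import *
import pickle
f=pickle.load(open("scene0.pkl","rb")); t=pickle.load(open("top0.pkl","rb"))
o=r.get_obs(); Rt=rot(o["orientation"]); print("tool axes cols\n",Rt.round(3))
w=r.grab_frame("wrist"); print("cam in tool",Rt.T@(np.array(w["xyz"])-o["tcp_pos"]),"\n",(Rt.T@rot(w["orientation"])).round(3),w["fx"]); save(w,"w0")
for n,c in(("t",cloud(t)),("f",cloud(f))):
  for lo,hi in((.03,.07),(.09,.105),(.105,.12),(.12,.126),(.126,.14),(.14,.15),(.15,.16),(.16,.2),(.2,.3)):
    m=(c[...,2]>lo)&(c[...,2]<hi)&(np.hypot(c[...,0]-.43,c[...,1]+.29)<.15)
    k,l,st,ce=cv2.connectedComponentsWithStats(m.astype(np.uint8))
    for i in range(1,k): 
        if st[i,4]>4: print(n,lo,hi,st[i,4],c[l==i].mean(0).round(4))
E
```

```text
tool axes cols
 [[-0.9   -0.001  0.436]
 [-0.436  0.001 -0.9  ]
 [ 0.    -1.    -0.002]]
cam in tool [-0.07263827 -0.12402006 -0.00116675] 
 [[-0.     0.959  0.282]
 [ 0.    -0.282  0.959]
 [ 1.     0.    -0.   ]] 328.7593327239552
t 0.03 0.07 65 [ 0.4381 -0.2504  0.0506]
t 0.03 0.07 10 [ 0.4675 -0.3579  0.0569]
t 0.03 0.07 5 [ 0.4143 -0.2824  0.0471]
t 0.03 0.07 8 [ 0.3448 -0.2518  0.0482]
t 0.09 0.105 11 [ 0.4383 -0.2766  0.0978]
t 0.105 0.12 8 [ 0.4446 -0.2713  0.1121]
t 0.105 0.12 6 [ 0.3405 -0.2429  0.1132]
t 0.126 0.14 37 [ 0.4433 -0.2791  0.1304]
t 0.126 0.14 13 [ 0.3468 -0.244   0.1333]
t 0.15 0.16 10 [ 0.3481 -0.2443  0.1548]
t 0.16 0.2 97 [ 0.3451 -0.2535  0.1743]
f 0.03 0.07 50 [ 0.3479 -0.2582  0.0515]
f 0.03 0.07 545 [ 0.4604 -0.2952  0.0504]
f 0.03 0.07 53 [ 0.4711 -0.3656  0.0561]
f 0.09 0.105 12 [ 0.3486 -0.2583  0.097 ]
f 0.09 0.105 58 [ 0.449  -0.2844  0.0977]
f 0.105 0.12 53 [ 0.3521 -0.2607  0.1139]
f 0.105 0.12 58 [ 0.4493 -0.2848  0.1131]
f 0.12 0.126 31 [ 0.3516 -0.2606  0.1227]
f 0.12 0.126 25 [ 0.4486 -0.2841  0.1229]
f 0.126 0.14 77 [ 0.3522 -0.2612  0.1328]
f 0.126 0.14 69 [ 0.446  -0.2821  0.1313]
f 0.14 0.15 47 [ 0.3514 -0.2611  0.1448]
f 0.15 0.16 52 [ 0.353  -0.2608  0.1545]
f 0.16 0.2 173 [ 0.3493 -0.2591  0.1727]
```

View pics/w0.png

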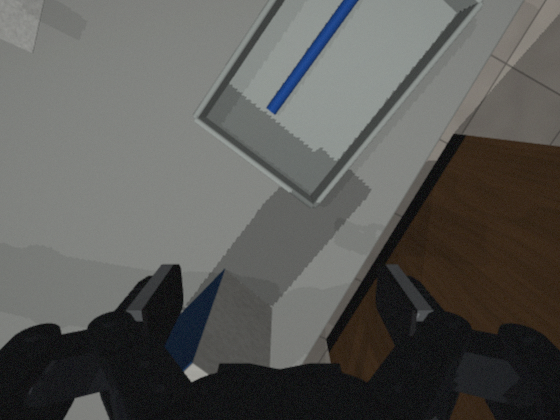

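Request:
jog_arm:
  motion:
    - [1, [-0.031, 0, -0.0255], [0, 0, 0]]
    - [1, [-0.031, 0, -0.0255], [0, 0, 0]]
    - [1, [-0.031, 0, -0.0255], [0, 0, 0]]
    - [1, [-0.031, 0, -0.0255], [0, 0, 0]]
    - [1, [-0.031, 0, -0.0255], [0, 0, 0]]
    - [1, [-0.031, 0, -0.0255], [0, 0, 0]]
    - [1, [-0.031, 0, -0.0255], [0, 0, 0]]
    - [1, [-0.031, 0, -0.0255], [0, 0, 0]]
    - [1, [-0.031, 0, -0.0255], [0, 0, 0]]

```text
clock: 0.9
tcp_pos: [0.4455, -0.2775, 0.2503]
orientation: [-0.452, 1.971, -1.971]
contact_force: [0.7, -0.9, -0.3]
grip_width: 0.0854
```

Request:
jog_arm:
  motion:
    - [0.6, [0, 0, 0], [0, -7, 0]]
    - [0.6, [0, 0, 0], [0, -7, 0]]
    - [0.6, [0, 0, 0], [0, -7, 0]]
    - [0.6, [0, 0, 0], [0, -7, 0]]
    - [0.6, [0, 0, 0], [0, -7, 0]]
    - [0.6, [0, 0, 0], [0, -7, 0]]
    - [0.6, [0, 0, 0], [0, -7, 0]]
    - [0.6, [0, 0, 0], [0, -7, 0]]
    - [0.6, [0, 0, 0], [0, -7, 0]]
    - [0.6, [0, 0, 0], [0, -7, 0]]

```text
clock: 1.73
tcp_pos: [0.445, -0.2794, 0.2501]
orientation: [-1.258, 1.13, -1.129]
contact_force: [-0.1, -0.5, 0.7]
grip_width: 0.0514
```

Request:
jog_arm:
  motion:
    - [0.6, [0, 0, 0], [0, -4, 0]]
    - [0.6, [0, 0, 0], [0, 0, 0]]
    - [0.6, [0, 0, 0], [0, 0, 0]]

```text
clock: 1.98
tcp_pos: [0.445, -0.2795, 0.2501]
orientation: [-1.284, 1.084, -1.084]
contact_force: [-0.0, -0.5, 0.3]
grip_width: 0.0514
```

```bash
cat >> h.py <<'E'
def st():
    o=r.get_obs(); Rt=rot(o["orientation"]); z=Rt[:,2]
    print("t %.2f tcp %s yaw %.2f tilt(deg) %s F %s grip %.4f"%(o["clock"],o["tcp_pos"].round(4),np.degrees(np.arctan2(z[1],z[0])),np.degrees(Rt[:2,1]).round(2),o["contact_force"].round(2),o["grip_width"]))
    return o,Rt
def go(target,yaw=None):
    "print shift in tool axes from measured pose to target, and turn"
    o,Rt=st(); print("tool shift",(Rt.T@(np.array(target)-o["tcp_pos"])).round(4))
    if yaw is not None:
        z=Rt[:,2]; print("turn about tool y (deg)",-(yaw-np.degrees(np.arctan2(z[1],z[0]))))
E
python3 - <<'E'
from h import *
import pickle
st(); w=r.grab_frame("wrist"); pickle.dump(w,open("w1.pkl","wb")); save(w,"w1",s=1.4); print(np.unique((w["range_z"]>0)))
E
```

```text
t 1.98 tcp [ 0.445  -0.2795  0.2501] yaw 9.68 tilt(deg) [-0.02  0.01] F [-0.03 -0.53  0.35] grip 0.0514
[False  True]
```

View pics/w1.png

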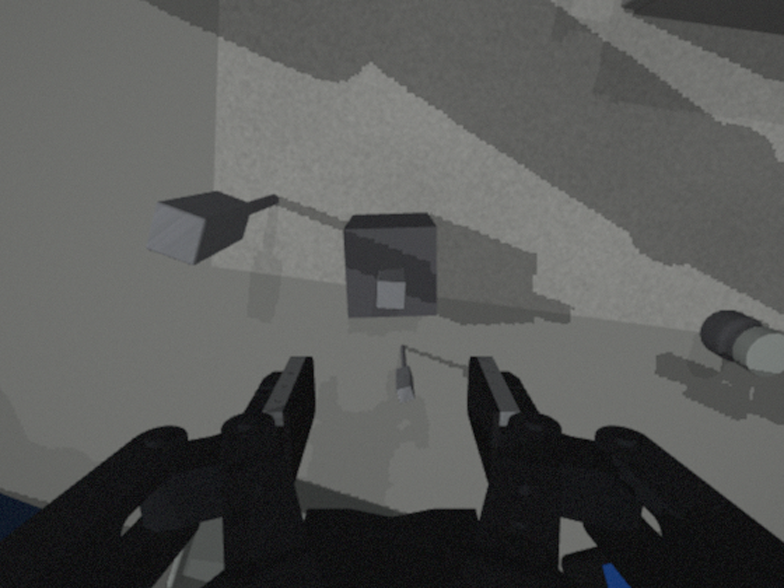

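```bash
python3 - <<'E'
from h import *
import pickle
w=pickle.load(open("w1.pkl","rb")); save(w,"w1c",(240,145,320,235),7)
E
```

```text
(no output)
```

View pics/w1c.png

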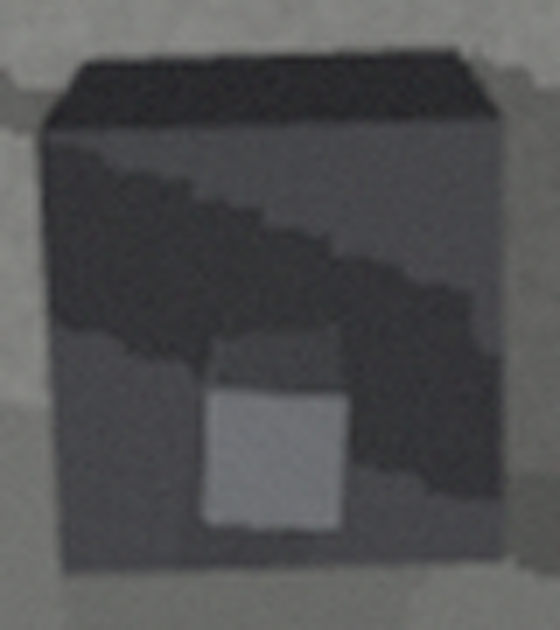

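```bash
python3 - <<'E'
from h import *
import pickle
w=pickle.load(open("w1.pkl","rb"))
cs=lambda x,y:((x+.5)/7-.5+240,(y+.5)/7-.5+145)
def q(pts,h):
    P=np.array([ray_at_z(w,*cs(*p),h)[:2] for p in pts]); print("ctr",P.mean(0).round(4))
    for a,b in((0,1),(3,2),(0,3),(1,2)):
        d=P[b]-P[a]; print("  ang %.1f len %.4f"%(np.degrees(np.arctan2(d[1],d[0])),np.linalg.norm(d)))
q([(207,394),(350,396),(341,530),(202,526)],.13)
q([(44,129),(500,120),(500,562),(64,573)],.08)
go((.445,-.279,.105))
E
```

```text
ctr [ 0.4454 -0.2792]
  ang 8.9 len 0.0157
  ang 7.9 len 0.0155
  ang -82.9 len 0.0153
  ang -83.5 len 0.0155
ctr [ 0.4457 -0.279 ]
  ang 10.8 len 0.0583
  ang 11.2 len 0.0590
  ang -79.4 len 0.0602
  ang -78.7 len 0.0598
t 2.03 tcp [ 0.4451 -0.2795  0.2502] yaw 9.67 tilt(deg) [-0.01  0.01] F [ 0.78  0.3  -0.14] grip 0.0511
tool shift [-0.0005  0.1452  0.    ]
```

Request:
jog_arm:
  motion:
    - [0.6, [-0.0003, 0.03, 0.0003], [0, 1, 0]]
    - [0.6, [0, 0.03, 0], [0, 0, 0]]
    - [0.6, [0, 0.03, 0], [0, 0, 0]]
    - [0.6, [0, 0.03, 0], [0, 0, 0]]
    - [0.6, [0, 0.015, 0], [0, 0, 0]]
    - [0.6, [0, 0.008, 0], [0, 0, 0]]
    - [0.6, [0, 0, 0], [0, 0, 0]]
    - [0.6, [0, 0, 0], [0, 0, 0]]
  force: 30

```text
clock: 2.7
tcp_pos: [0.4459, -0.2792, 0.1078]
orientation: [-1.278, 1.095, -1.096]
contact_force: [-0.2, -0.2, -0.1]
grip_width: 0.0511
```

```bash
python3 - <<'E'
from h import *
st(); w=r.grab_frame("wrist"); save(w,"w2",s=1.4); f=r.grab_frame("scene"); save(f,"s2",(100,170,240,340),4)
E
```

```text
t 2.70 tcp [ 0.4459 -0.2792  0.1078] yaw 8.79 tilt(deg) [ 0.02 -0.01] F [-0.23 -0.19 -0.09] grip 0.0511
```

View pics/w2.png

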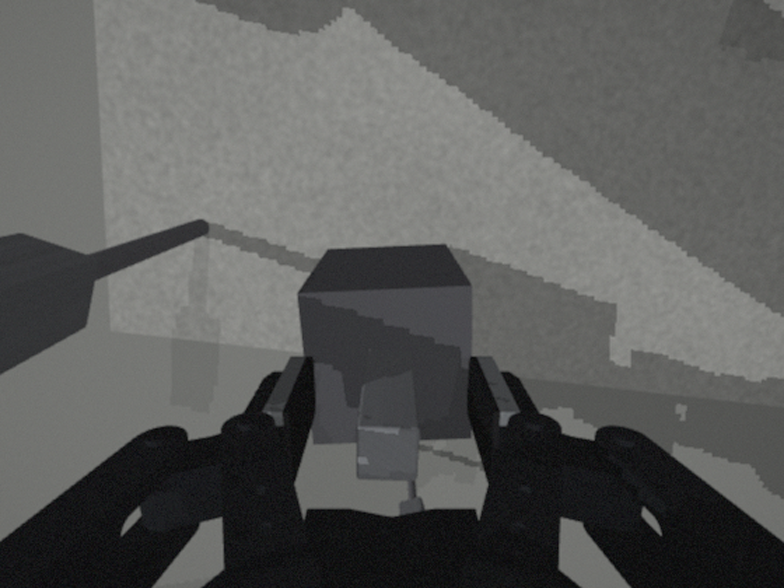

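View pics/s2.png

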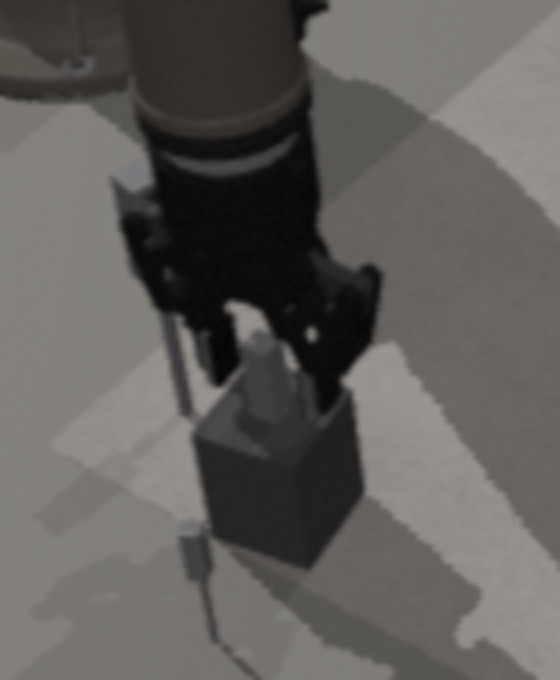

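Request:
jog_arm:
  motion:
    - [0, [0, 0, 0], [0, 0, 0]]
    - [0, [0, 0, 0], [0, 0, 0]]
    - [0, [0, 0, 0], [0, 0, 0]]
    - [0, [0, 0, 0], [0, 0, 0]]
    - [0, [0, 0, 0], [0, 0, 0]]
    - [0, [0, 0, 0], [0, 0, 0]]
  force: 40

```text
clock: 3.3
tcp_pos: [0.446, -0.2794, 0.1081]
orientation: [-1.278, 1.094, -1.096]
contact_force: [-0.9, 0.1, 6.2]
grip_width: 0.0156
```

```bash
python3 - <<'E'
from h import *
import pickle
o,_=st();print(o["moment"]); w=r.grab_frame("wrist"); save(w,"w3",s=1.4);pickle.dump(w,open("w3.pkl","wb")); f=r.grab_frame("scene"); save(f,"s3",(100,170,240,340),4)
E
```

```text
t 3.30 tcp [ 0.446  -0.2794  0.1081] yaw 8.82 tilt(deg) [ 0.06 -0.04] F [-0.92  0.07  6.17] grip 0.0156
[0.12537659 0.24735976 0.01465795]
```

View pics/w3.png

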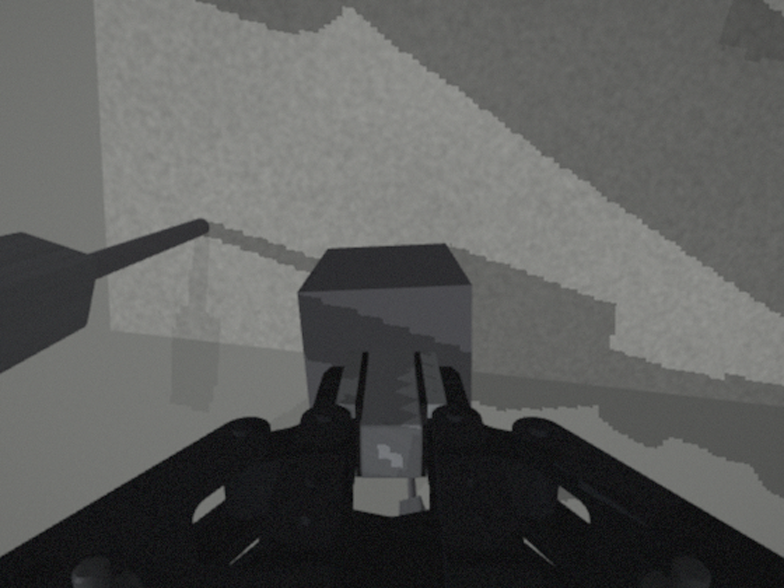

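View pics/s3.png

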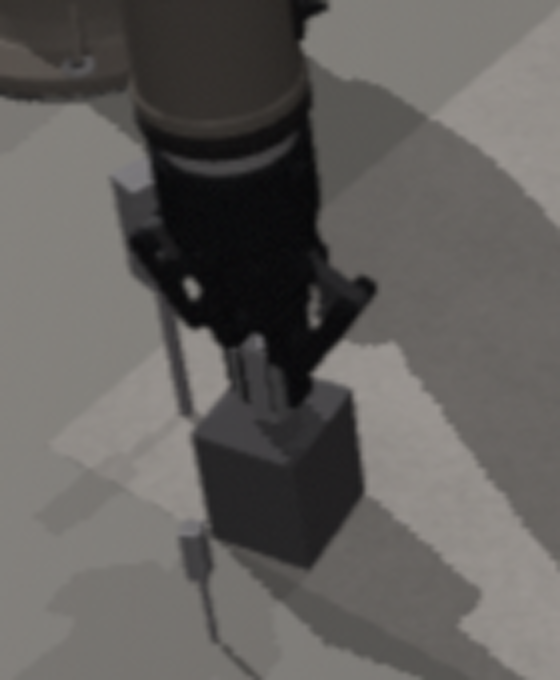

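Request:
jog_arm:
  motion:
    - [0, [0, -0.01, 0], [0, 0, 0]]
    - [0, [0, -0.025, 0], [0, 0, 0]]
    - [0, [0, -0.03, 0], [0, 0, 0]]
    - [0, [0, -0.03, 0], [0, 0, 0]]
    - [0, [0, -0.03, 0], [0, 0, 0]]
    - [0, [0, -0.017, 0], [0, 0, 0]]

```text
clock: 3.9
tcp_pos: [0.4464, -0.2794, 0.2532]
orientation: [-1.277, 1.091, -1.098]
contact_force: [0.4, -0.5, -0.5]
grip_width: 0.0154
```

Request:
jog_arm:
  motion:
    - [0, [-0.0238, 0, 0.0231], [0, 0, 0]]
    - [0, [-0.0238, 0, 0.0231], [0, 0, 0]]
    - [0, [-0.0238, 0, 0.0231], [0, 0, 0]]
    - [0, [-0.0238, 0, 0.0231], [0, 0, 0]]
    - [0, [-0.0238, 0, 0.0231], [0, 0, 0]]
    - [0, [-0.0238, 0, 0.0231], [0, 0, 0]]
    - [0, [-0.0238, 0, 0.0231], [0, 0, 0]]
    - [0, [-0.0238, 0, 0.0231], [0, 0, 0]]
    - [0, [-0.0238, 0, 0.0231], [0, 0, 0]]
    - [0, [-0.0238, 0, 0.0231], [0, 0, 0]]

```text
clock: 4.73
tcp_pos: [0.6376, -0.0071, 0.2496]
orientation: [-1.278, 1.095, -1.095]
contact_force: [0.4, -0.0, -1.5]
grip_width: 0.0155
```

Request:
jog_arm:
  motion:
    - [0, [0, 0, 0], [0, 0, 0]]
    - [0, [0, 0, 0], [0, 0, 0]]
    - [0, [0, 0, 0], [0, 0, 0]]

```text
clock: 4.98
tcp_pos: [0.6367, -0.0089, 0.2492]
orientation: [-1.279, 1.095, -1.095]
contact_force: [-1.1, -0.5, -0.9]
grip_width: 0.0155
```

```bash
python3 - <<'E'
from h import *
import pickle
o,_=st();print(o["moment"]); w=r.grab_frame("wrist"); save(w,"w4",s=1.4);pickle.dump(w,open("w4.pkl","wb")); f=r.grab_frame("scene"); save(f,"s4",(230,110,390,310),3.5);pickle.dump(f,open("s4.pkl","wb"))
t=r.grab_frame("top");pickle.dump(t,open("t4.pkl","wb"));save(t,"t4",(240,110,360,230),5)
E
```

```text
t 4.98 tcp [ 0.6367 -0.0089  0.2492] yaw 8.83 tilt(deg) [-0.06 -0.03] F [-1.08 -0.54 -0.89] grip 0.0155
[-0.06354842  0.00201806 -0.06321567]
```

View pics/w4.png

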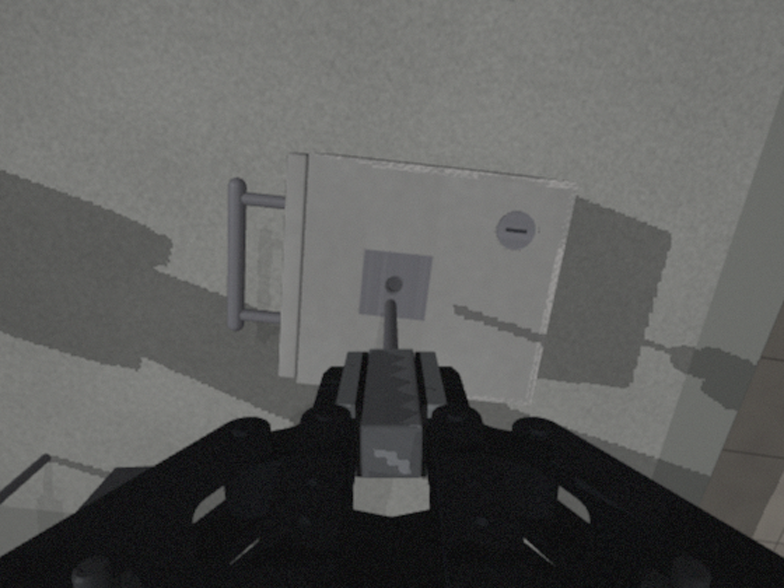

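View pics/s4.png

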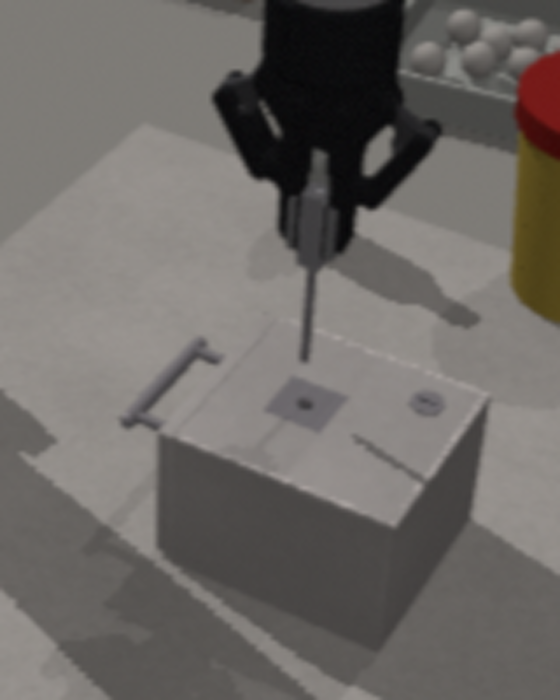

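```bash
python3 - <<'E'
from h import *
import pickle
w=pickle.load(open("w4.pkl","rb")); save(w,"w4c",(240,165,330,270),6)
f=pickle.load(open("s4.pkl","rb")); save(f,"s4c",(290,170,350,240),8)
E
```

```text
(no output)
```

View pics/w4c.png

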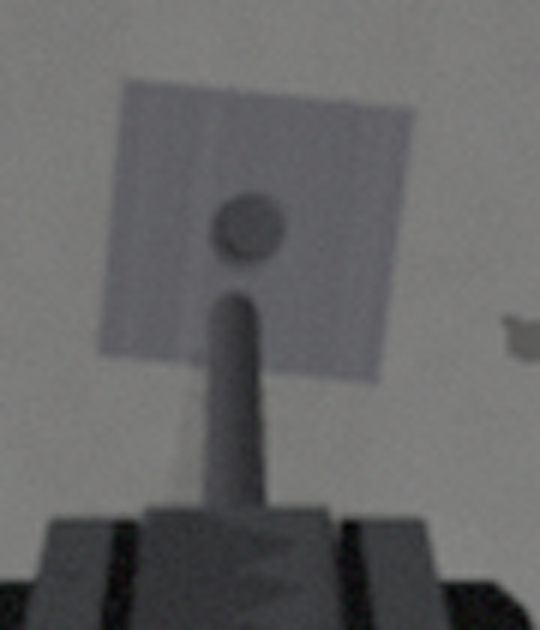

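View pics/s4c.png

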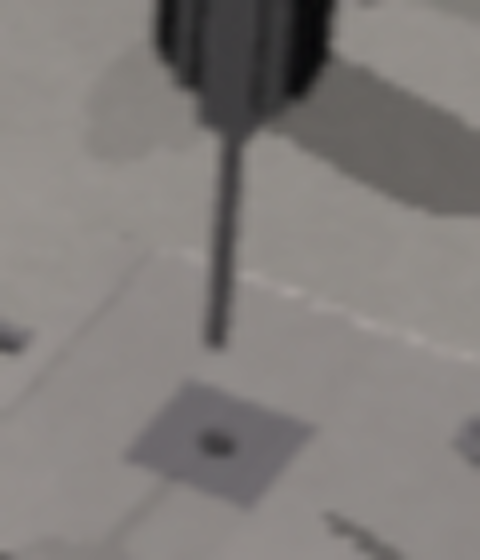

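```bash
python3 - <<'E'
from h import *
import pickle
w=pickle.load(open("w4.pkl","rb"));f=pickle.load(open("s4.pkl","rb"))
cw=lambda x,y:((x+.5)/6-.5+240,(y+.5)/6-.5+165); cf=lambda x,y:((x+.5)/8-.5+290,(y+.5)/8-.5+170)
for n,F,c,tip,hole,pl in(("wrist",w,cw,(235,291),(249,228),[(123,80),(415,106),(379,382),(100,354)]),("scene",f,cf,(215,348),(217,443),[(190,378),(317,430),(250,508),(123,459)])):
    for z in(.146,.149):
        T=ray_at_z(F,*c(*tip),z); v=np.array(F["xyz"])-T; v=v[:2]/np.linalg.norm(v[:2])
        T[:2]-=.003*v; print(n,"tip",T.round(4))
    P=np.array([ray_at_z(F,*c(*p),.11) for p in pl])
    print(" hole",ray_at_z(F,*c(*hole),.11).round(4),"plate ctr",P.mean(0).round(4))
    e=P[1]-P[0];g=P[2]-P[3];print([np.degrees(np.arctan2(k[1],k[0])).round(2) for k in(e,g)],np.linalg.norm(e))
# shaft top at handle bottom z .227-.0... TCP .2492
E
```

```text
wrist tip [ 0.6369 -0.0086  0.146 ]
wrist tip [ 0.6368 -0.0077  0.149 ]
 hole [ 0.6387 -0.0073  0.11  ] plate ctr [ 0.6395 -0.008   0.11  ]
[np.float64(3.68), np.float64(2.79)] 0.039766472003006516
scene tip [ 0.6352 -0.0079  0.146 ]
scene tip [ 0.6368 -0.0111  0.149 ]
 hole [ 0.6376 -0.0069  0.11  ] plate ctr [ 0.6383 -0.0065  0.11  ]
[np.float64(1.01), np.float64(3.37)] 0.04018789615415279
```

Request:
jog_arm:
  motion:
    - [0, [-0.0007, 0.008, 0.0022], [0, 0, 0]]
    - [0, [0, 0.01, 0], [0, 0, 0]]
    - [0, [0, 0.008, 0], [0, 0, 0]]
    - [0, [0, 0.003, 0], [0, 0, 0]]
    - [0, [0, 0, 0], [0, 0, 0]]
    - [0, [0, 0, 0], [0, 0, 0]]

```text
clock: 5.63
tcp_pos: [0.6391, -0.0074, 0.2199]
orientation: [-1.279, 1.095, -1.094]
contact_force: [0.3, 0.2, -0.3]
grip_width: 0.0157
```

```bash
python3 - <<'E'
from h import *
import pickle
st()
w=r.grab_frame("wrist"); save(w,"w5c",(230,165,330,270),6);pickle.dump(w,open("w5.pkl","wb"))
f=r.grab_frame("scene"); save(f,"s5c",(290,170,350,240),8);pickle.dump(f,open("s5.pkl","wb"))
E
```

```text
t 5.63 tcp [ 0.6391 -0.0074  0.2199] yaw 8.83 tilt(deg) [-0.04  0.  ] F [ 0.3   0.18 -0.28] grip 0.0157
```

View pics/w5c.png

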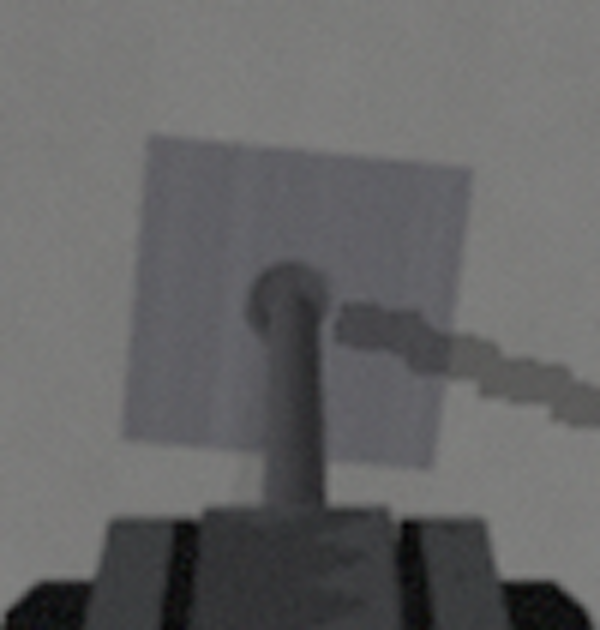

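View pics/s5c.png

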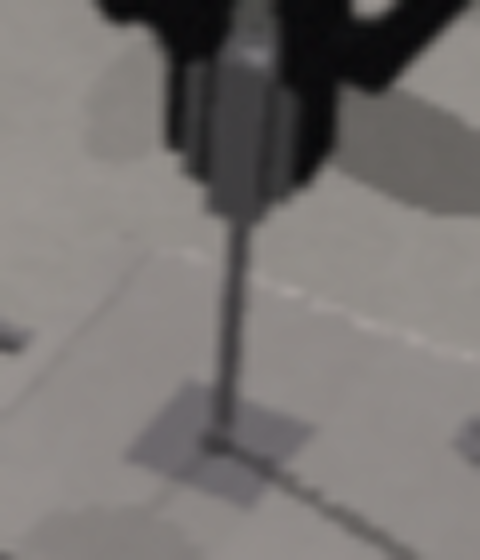

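Request:
jog_arm:
  motion:
    - [0, [0, 0, -0.0008], [0, 0, 0]]
    - [0, [0, 0.002, 0], [0, 0, 0]]
    - [0, [0, 0.002, 0], [0, 0, 0]]
    - [0, [0, 0.0015, 0], [0, 0, 0]]
    - [0, [0, 0.0015, 0], [0, 0, 0]]
    - [0, [0, 0.0015, 0], [0, 0, 0]]
    - [0, [0, 0, 0], [0, 0, 0]]

```text
clock: 6.32
tcp_pos: [0.6383, -0.0076, 0.2113]
orientation: [-1.279, 1.095, -1.095]
contact_force: [0.4, -0.4, -0.6]
grip_width: 0.0157
```

Request:
jog_arm:
  motion:
    - [0, [0, 0.001, 0], [0, 0, 0]]
    - [0, [0, 0.001, 0], [0, 0, 0]]
    - [0, [0, 0.001, 0], [0, 0, 0]]
    - [0, [0, 0, 0], [0, 0, 0]]

```text
clock: 6.65
tcp_pos: [0.6384, -0.0076, 0.2086]
orientation: [-1.278, 1.095, -1.095]
contact_force: [-0.3, 0.3, -0.7]
grip_width: 0.0153
```

```bash
python3 - <<'E'
from h import *
import pickle
st()
w=r.grab_frame("wrist"); save(w,"w6c",(230,165,330,270),6)
f=r.grab_frame("scene"); save(f,"s6c",(290,170,350,240),8)
E
```

```text
t 6.65 tcp [ 0.6384 -0.0076  0.2086] yaw 8.83 tilt(deg) [-0.02 -0.  ] F [-0.31  0.29 -0.7 ] grip 0.0153
```

View pics/w6c.png

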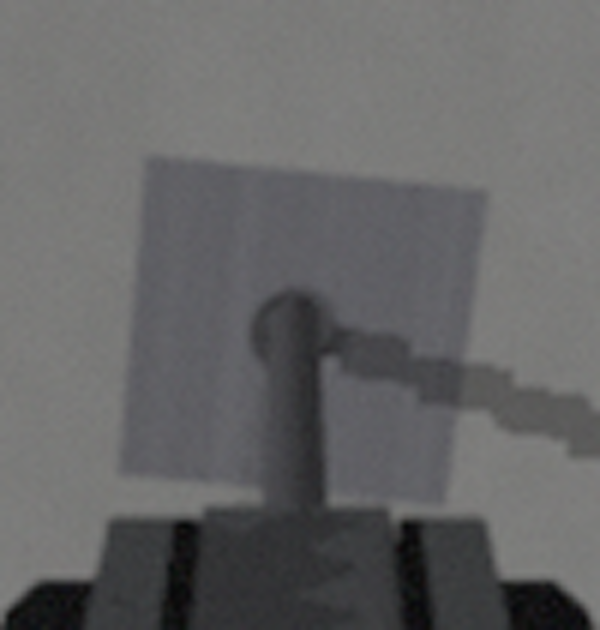

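View pics/s6c.png

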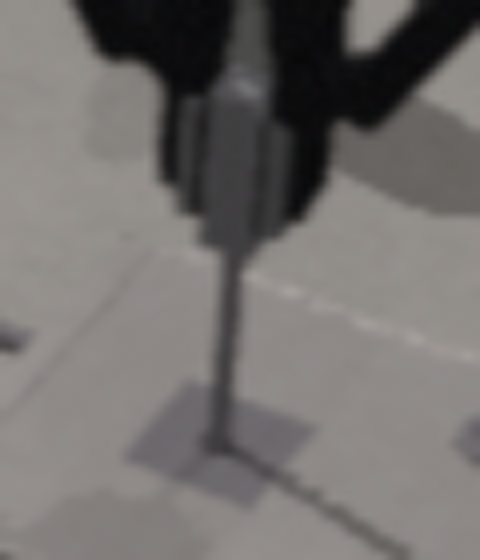

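Request:
jog_arm:
  motion:
    - [0, [0.0004, 0, -0.0004], [0, 0, 0]]
    - [0, [0, 0.001, 0], [0, 0, 0]]
    - [0, [0, 0.001, 0], [0, 0, 0]]
    - [0, [0, 0.001, 0], [0, 0, 0]]
    - [0, [0, 0.001, 0], [0, 0, 0]]
    - [0, [0, 0, 0], [0, 0, 0]]

```text
clock: 7.25
tcp_pos: [0.638, -0.0081, 0.2045]
orientation: [-1.278, 1.095, -1.095]
contact_force: [-0.3, 0.4, -1.3]
grip_width: 0.0156
```

Request:
jog_arm:
  motion:
    - [0, [0, 0.001, 0], [0, 0, 0]]
    - [0, [0, 0.001, 0], [0, 0, 0]]
    - [0, [0, 0.001, 0], [0, 0, 0]]
    - [0, [0, 0.001, 0], [0, 0, 0]]
    - [0, [0, 0, 0], [0, 0, 0]]

```text
clock: 7.67
tcp_pos: [0.638, -0.008, 0.2005]
orientation: [-1.278, 1.095, -1.095]
contact_force: [-0.4, -1.0, -0.7]
grip_width: 0.0155
```

```bash
python3 - <<'E'
from h import *
o,_=st(); print(o["moment"])
w=r.grab_frame("wrist"); save(w,"w7c",(230,165,330,270),6)
E
```

```text
t 7.67 tcp [ 0.638  -0.008   0.2005] yaw 8.83 tilt(deg) [-0.02 -0.  ] F [-0.42 -0.96 -0.74] grip 0.0155
[0.06017547 0.03834746 0.0013865 ]
```

View pics/w7c.png

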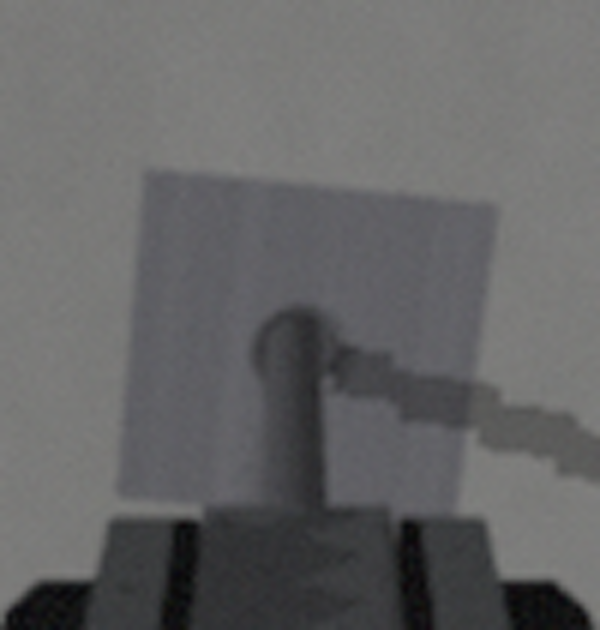

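Request:
jog_arm:
  motion:
    - [0, [0, 0.0008, 0], [0, 0, 0]]
    - [0, [0, 0.0008, 0], [0, 0, 0]]
    - [0, [0, 0.0008, 0], [0, 0, 0]]
    - [0, [0, 0.0008, 0], [0, 0, 0]]
    - [0, [0, 0.0008, 0], [0, 0, 0]]

```text
clock: 8.13
tcp_pos: [0.6382, -0.008, 0.1967]
orientation: [-1.278, 1.095, -1.095]
contact_force: [-0.7, -0.6, -1.2]
grip_width: 0.0154
```

Request:
jog_arm:
  motion:
    - [0, [0, 0.0008, 0], [0, 0, 0]]
    - [0, [0, 0.0008, 0], [0, 0, 0]]
    - [0, [0, 0.0008, 0], [0, 0, 0]]
    - [0, [0, 0.0008, 0], [0, 0, 0]]
    - [0, [0, 0.0008, 0], [0, 0, 0]]

```text
clock: 8.55
tcp_pos: [0.6382, -0.008, 0.1927]
orientation: [-1.278, 1.095, -1.095]
contact_force: [0.0, 0.2, -1.8]
grip_width: 0.0158
```

Request:
jog_arm:
  motion:
    - [0, [0, 0.0008, 0], [0, 0, 0]]
    - [0, [0, 0.0008, 0], [0, 0, 0]]
    - [0, [0, 0.0008, 0], [0, 0, 0]]
    - [0, [0, 0.0008, 0], [0, 0, 0]]
    - [0, [0, 0.0008, 0], [0, 0, 0]]

```text
clock: 8.97
tcp_pos: [0.6382, -0.0081, 0.1887]
orientation: [-1.278, 1.095, -1.095]
contact_force: [-0.2, 0.2, -0.7]
grip_width: 0.0157
```

Request:
jog_arm:
  motion:
    - [0, [0, 0.0008, 0], [0, 0, 0]]
    - [0, [0, 0.0008, 0], [0, 0, 0]]
    - [0, [0, 0.0008, 0], [0, 0, 0]]
    - [0, [0, 0.0008, 0], [0, 0, 0]]
    - [0, [0, 0.0008, 0], [0, 0, 0]]

```text
clock: 9.38
tcp_pos: [0.6383, -0.008, 0.1853]
orientation: [-1.278, 1.095, -1.095]
contact_force: [-1.7, 0.1, 4.4]
grip_width: 0.0152
```

Request:
jog_arm:
  motion:
    - [0, [0, 0.0008, 0], [0, 0, 0]]
    - [0, [0, 0.0008, 0], [0, 0, 0]]
    - [0, [0, 0.0008, 0], [0, 0, 0]]

```text
clock: 9.63
tcp_pos: [0.6383, -0.008, 0.1827]
orientation: [-1.278, 1.095, -1.095]
contact_force: [-1.0, -0.3, 5.2]
grip_width: 0.0155
```

```bash
python3 - <<'E'
from h import *
o,_=st(); print(o["moment"])
f=r.grab_frame("scene"); save(f,"s8c",(250,160,370,280),5)
E
```

```text
t 9.63 tcp [ 0.6383 -0.008   0.1827] yaw 8.82 tilt(deg) [ 0.03 -0.  ] F [-0.97 -0.31  5.23] grip 0.0155
[-0.06936238  0.44583355  0.00180388]
```

View pics/s8c.png

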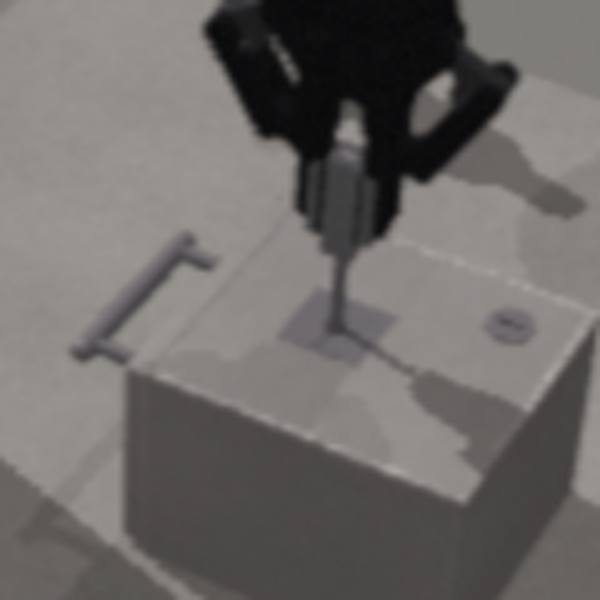

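Request:
jog_arm:
  motion:
    - [0, [0, 0.0008, 0], [0, 0, 0]]
    - [0, [0, 0.0008, 0], [0, 0, 0]]

```text
clock: 9.85
tcp_pos: [0.6383, -0.008, 0.181]
orientation: [-1.278, 1.095, -1.095]
contact_force: [-1.5, -1.4, 4.9]
grip_width: 0.0156
```

Request:
jog_arm:
  motion:
    - [0, [0, 0.0005, 0], [0, 0, 0]]
    - [0, [0, 0.0005, 0], [0, 0, 0]]

```text
clock: 10.02
tcp_pos: [0.6384, -0.0079, 0.1799]
orientation: [-1.278, 1.095, -1.095]
contact_force: [-1.1, 0.3, 4.1]
grip_width: 0.0155
```

```bash
python3 - <<'E'
from h import *
o,_=st(); print(o["moment"])
f=r.grab_frame("scene"); save(f,"s9c",(250,160,370,280),5)
E
```

```text
t 10.02 tcp [ 0.6384 -0.0079  0.1799] yaw 8.83 tilt(deg) [0.04 0.01] F [-1.08  0.28  4.11] grip 0.0155
[-0.12237891  0.21743119  0.02864123]
```

View pics/s9c.png

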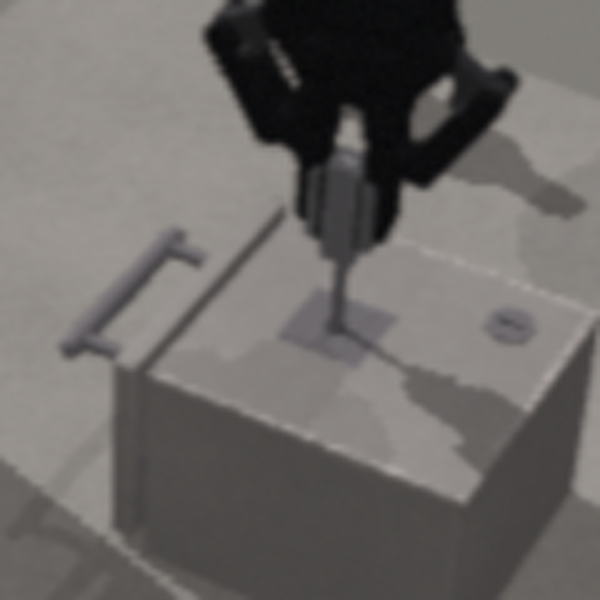

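Request:
jog_arm:
  motion:
    - [0, [0, 0, 0], [0, 0, 0]]
    - [0, [0, 0, 0], [0, 0, 0]]
    - [0, [0, 0, 0], [0, 0, 0]]
    - [0, [0, 0, 0], [0, 0, 0]]

```text
clock: 10.4
tcp_pos: [0.6383, -0.008, 0.1799]
orientation: [-1.278, 1.095, -1.095]
contact_force: [-0.6, -0.0, 4.0]
grip_width: 0.0159
```

```bash
python3 - <<'E'
from h import *
o,_=st(); print(o["moment"])
f=r.grab_frame("scene"); save(f,"s10c",(250,160,370,280),5)
w=r.grab_frame("wrist"); save(w,"w10",s=1.2)
E
```

```text
t 10.40 tcp [ 0.6383 -0.008   0.1799] yaw 8.83 tilt(deg) [0.02 0.  ] F [-0.55 -0.01  3.97] grip 0.0159
[-0.00830294  0.08322488 -0.03205299]
```

View pics/s10c.png

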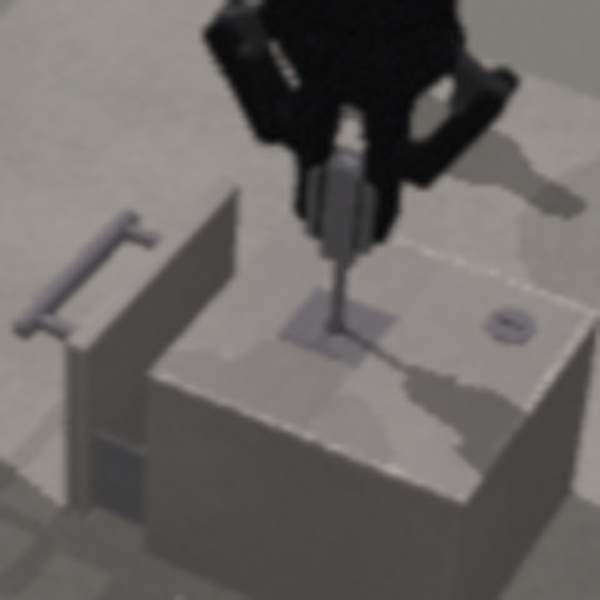

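View pics/w10.png

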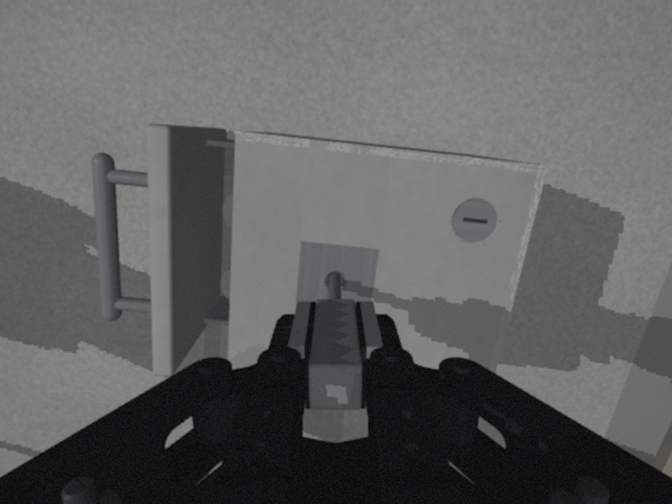

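Request:
jog_arm:
  motion:
    - [0, [0, -0.005, 0], [0, 0, 0]]
    - [0, [0, -0.012, 0], [0, 0, 0]]
    - [0, [0, -0.02, 0], [0, 0, 0]]
    - [0, [0, -0.02, 0], [0, 0, 0]]
    - [0, [0, -0.013, 0], [0, 0, 0]]
    - [0, [0, 0, 0], [0, 0, 0]]

```text
clock: 11.0
tcp_pos: [0.6396, -0.0078, 0.2533]
orientation: [-1.275, 1.091, -1.098]
contact_force: [0.5, 0.1, -1.2]
grip_width: 0.0155
```

```bash
python3 - <<'E'
from h import *
go((.446,-.2794,.25))
E
```

```text
t 11.00 tcp [ 0.6396 -0.0078  0.2533] yaw 8.82 tilt(deg) [0.28 0.01] F [ 0.52  0.06 -1.24] grip 0.0155
tool shift [ 0.2387  0.0023 -0.2329]
```

Request:
jog_arm:
  motion:
    - [0, [0.0239, 0, -0.0231], [0, 0, 0]]
    - [0, [0.0239, 0, -0.0231], [0, 0, 0]]
    - [0, [0.0239, 0, -0.0231], [0, 0, 0]]
    - [0, [0.0239, 0, -0.0231], [0, 0, 0]]
    - [0, [0.0239, 0, -0.0231], [0, 0, 0]]
    - [0, [0.0239, 0, -0.0231], [0, 0, 0]]
    - [0, [0.0239, 0, -0.0231], [0, 0, 0]]
    - [0, [0.0239, 0, -0.0231], [0, 0, 0]]
    - [0, [0.0239, 0, -0.0231], [0, 0, 0]]
    - [0, [0.0236, 0, -0.0235], [0, 0, 0]]

```text
clock: 11.83
tcp_pos: [0.4443, -0.2803, 0.2489]
orientation: [-1.279, 1.096, -1.094]
contact_force: [0.5, 0.4, -1.3]
grip_width: 0.0155
```

Request:
jog_arm:
  motion:
    - [0, [0, 0.02, 0], [0, 0, 0]]
    - [0, [0, 0.02, 0], [0, 0, 0]]
    - [0, [0, 0.012, 0], [0, 0, 0]]
    - [0, [0, 0, 0], [0, 0, 0]]
    - [0, [0, 0, 0], [0, 0, 0]]
    - [0, [0, 0, 0], [0, 0, 0]]

```text
clock: 12.33
tcp_pos: [0.4464, -0.2793, 0.1982]
orientation: [-1.278, 1.094, -1.095]
contact_force: [0.2, -0.4, -0.9]
grip_width: 0.0155
```

```bash
python3 - <<'E'
from h import *
go((.446,-.2794,.108),8.8)
w=r.grab_frame("wrist"); save(w,"w11c",(220,150,340,280),5)
E
```

```text
t 12.33 tcp [ 0.4464 -0.2793  0.1982] yaw 8.85 tilt(deg) [ 0.02 -0.  ] F [ 0.22 -0.41 -0.85] grip 0.0155
tool shift [-0.      0.0902 -0.0005]
turn about tool y (deg) 0.04848891274643741
```

View pics/w11c.png

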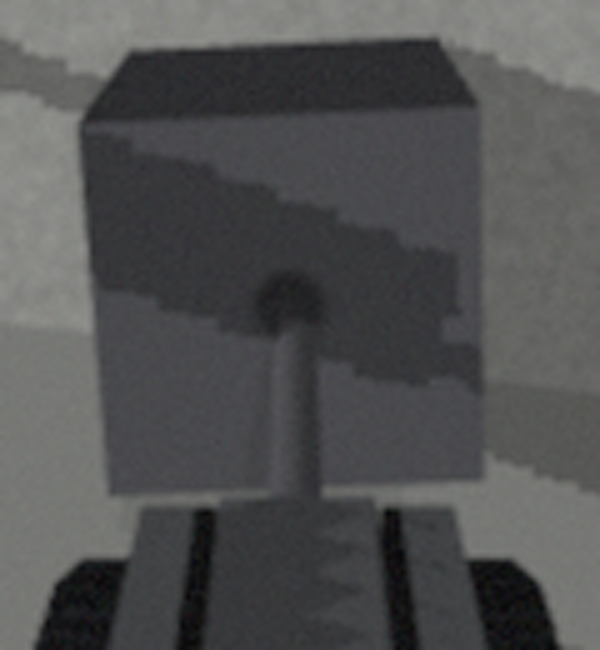

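Request:
jog_arm:
  motion:
    - [0, [0, 0.004, -0.0005], [0, 0, 0]]
    - [0, [0, 0.004, 0], [0, 0, 0]]
    - [0, [0, 0.003, 0], [0, 0, 0]]
    - [0, [0, 0.003, 0], [0, 0, 0]]
    - [0, [0, 0.003, 0], [0, 0, 0]]
    - [0, [0, 0.003, 0], [0, 0, 0]]
    - [0, [0, 0.003, 0], [0, 0, 0]]
    - [0, [0, 0, 0], [0, 0, 0]]

```text
clock: 13.05
tcp_pos: [0.4453, -0.2793, 0.174]
orientation: [-1.278, 1.096, -1.094]
contact_force: [-0.2, 0.3, -1.1]
grip_width: 0.0158
```

Request:
jog_arm:
  motion:
    - [0, [0, 0.008, 0], [0, 0, 0]]
    - [0, [0, 0.008, 0], [0, 0, 0]]
    - [0, [0, 0.008, 0], [0, 0, 0]]
    - [0, [0, 0, 0], [0, 0, 0]]

```text
clock: 13.38
tcp_pos: [0.4445, -0.2789, 0.1487]
orientation: [-1.279, 1.098, -1.092]
contact_force: [-0.0, 0.2, -1.6]
grip_width: 0.0154
```

Request:
jog_arm:
  motion:
    - [0, [0, 0.008, 0], [0, 0, 0]]
    - [0, [0, 0.008, 0], [0, 0, 0]]
    - [0, [0, 0.008, 0], [0, 0, 0]]
    - [0, [0, 0.008, 0], [0, 0, 0]]
    - [0, [0, 0.004, 0], [0, 0, 0]]
    - [0, [0, 0.002, 0], [0, 0, 0]]
    - [0, [0, 0, 0], [0, 0, 0]]
    - [0, [0, 0, 0], [0, 0, 0]]

```text
clock: 14.05
tcp_pos: [0.4458, -0.2795, 0.1129]
orientation: [-1.278, 1.095, -1.095]
contact_force: [0.5, 0.7, 0.0]
grip_width: 0.0153
```

Request:
jog_arm:
  motion:
    - [0, [0, 0.001, 0], [0, 0, 0]]
    - [0, [0, 0.001, 0], [0, 0, 0]]
    - [0, [0, 0.001, 0], [0, 0, 0]]
    - [0, [0, 0.0005, 0], [0, 0, 0]]
    - [0, [0, 0, 0], [0, 0, 0]]

```text
clock: 14.47
tcp_pos: [0.4456, -0.2795, 0.1093]
orientation: [-1.278, 1.095, -1.095]
contact_force: [-0.2, -0.1, -1.4]
grip_width: 0.0154
```

Request:
jog_arm:
  motion:
    - [0, [0, 0.0005, 0], [0, 0, 0]]
    - [0, [0, 0.0005, 0], [0, 0, 0]]
    - [0, [0, 0, 0], [0, 0, 0]]

```text
clock: 14.72
tcp_pos: [0.4456, -0.2794, 0.1082]
orientation: [-1.278, 1.095, -1.095]
contact_force: [0.2, 0.2, -1.5]
grip_width: 0.0156
```

Request:
jog_arm:
  motion:
    - [0, [0, 0.0005, 0], [0, 0, 0]]
    - [0, [0, 0.0005, 0], [0, 0, 0]]
    - [0, [0, 0, 0], [0, 0, 0]]

```text
clock: 14.97
tcp_pos: [0.4457, -0.2795, 0.1081]
orientation: [-1.278, 1.095, -1.095]
contact_force: [-2.8, 1.1, 7.8]
grip_width: 0.0156
```

```bash
python3 - <<'E'
from h import *
o,_=st(); print(o["moment"])
f=r.grab_frame("scene"); save(f,"s12c",(100,170,240,340),4)
E
```

```text
t 14.97 tcp [ 0.4457 -0.2795  0.1081] yaw 8.82 tilt(deg) [-0.01 -0.02] F [-2.83  1.06  7.83] grip 0.0156
[0.39267276 0.65330109 0.02731703]
```

View pics/s12c.png

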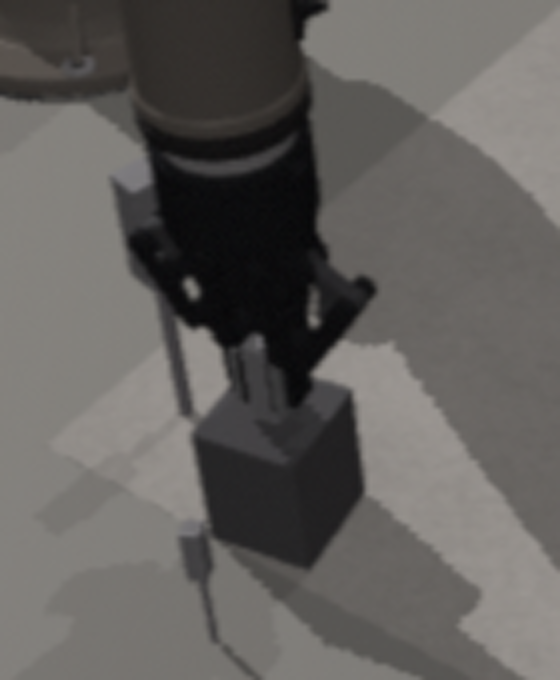

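Request:
jog_arm:
  motion:
    - [0.3, [0, 0, 0], [0, 0, 0]]
    - [0.5, [0, 0, 0], [0, 0, 0]]
    - [0.6, [0, 0, 0], [0, 0, 0]]
    - [0.6, [0, 0, 0], [0, 0, 0]]
    - [0.6, [0, 0, 0], [0, 0, 0]]

```text
clock: 15.43
tcp_pos: [0.4456, -0.2795, 0.1072]
orientation: [-1.278, 1.095, -1.095]
contact_force: [0.3, 0.0, -0.0]
grip_width: 0.0515
```

Request:
jog_arm:
  motion:
    - [0.6, [0, -0.01, 0], [0, 0, 0]]
    - [0.6, [0, -0.02, 0], [0, 0, 0]]
    - [0.6, [0, -0.03, 0], [0, 0, 0]]
    - [0.6, [0, -0.04, 0], [0, 0, 0]]
    - [0.6, [0, -0.03, 0], [0, 0, 0]]
    - [0.6, [0, -0.012, 0], [0, 0, 0]]
    - [0.6, [0, 0, 0], [0, 0, 0]]
    - [0.6, [0, 0, 0], [0, 0, 0]]

```text
clock: 16.1
tcp_pos: [0.4458, -0.2796, 0.2503]
orientation: [-1.278, 1.093, -1.097]
contact_force: [0.3, 0.7, -1.3]
grip_width: 0.0513
```

```bash
python3 - <<'E'
from h import *
import pickle
o,_=st()
f=r.grab_frame("scene"); save(f,"s13",s=1.4);pickle.dump(f,open("s13.pkl","wb"))
w=r.grab_frame("wrist"); save(w,"w13c",(240,145,320,235),6)
t=r.grab_frame("top");pickle.dump(t,open("t13.pkl","wb"))
c=cloud(w)
for lo,hi in((.072,.088),(.12,.14)):
    m=(c[...,2]>lo)&(c[...,2]<hi)&(np.hypot(c[...,0]-.4455,c[...,1]+.2792)<.045)
    print(lo,m.sum(),np.median(c[m],0).round(4))
E
```

```text
t 16.10 tcp [ 0.4458 -0.2796  0.2503] yaw 8.83 tilt(deg) [ 0.09 -0.06] F [ 0.27  0.68 -1.33] grip 0.0513
0.072 3591 [ 0.4436 -0.273   0.0805]
0.12 480 [ 0.4463 -0.2779  0.1303]
```

View pics/s13.png

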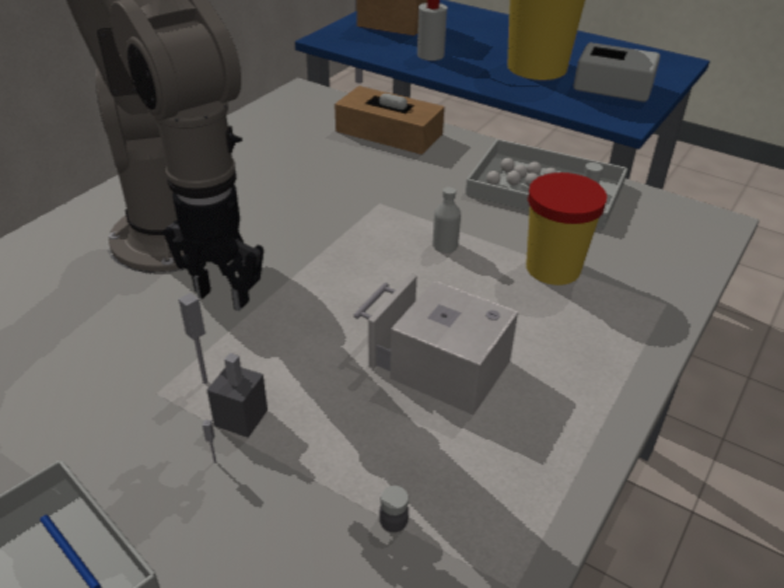

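View pics/w13c.png

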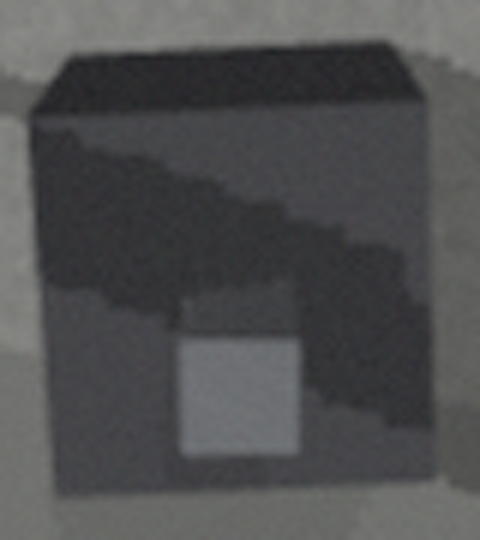

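```bash
python3 - <<'E'
from h import *
import pickle
f=pickle.load(open("s13.pkl","rb")); save(f,"s13h",(245,190,345,280),7)
t=pickle.load(open("t13.pkl","rb")); save(t,"t13h",(255,150,335,235),7)
E
```

```text
(no output)
```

View pics/s13h.png

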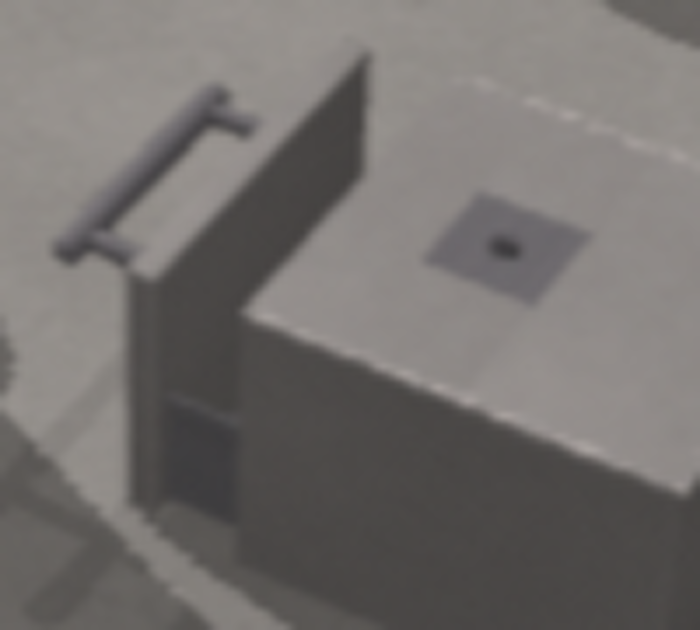

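View pics/t13h.png

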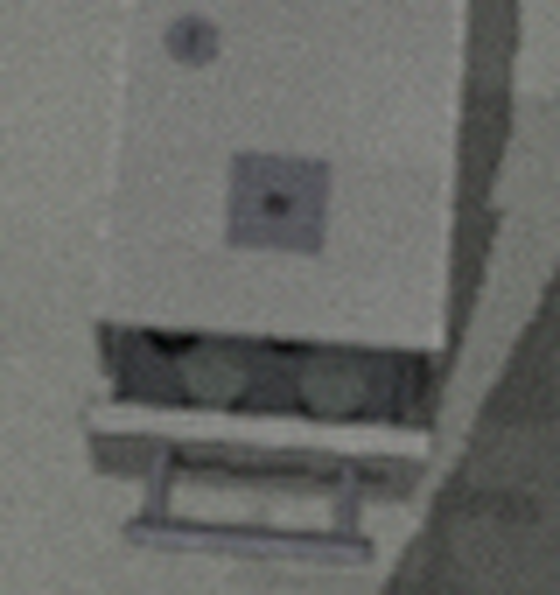

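```bash
python3 - <<'E'
from h import *
import pickle
f=pickle.load(open("s13.pkl","rb"));t=pickle.load(open("t13.pkl","rb"))
cf=lambda x,y:((x+.5)/7-.5+245,(y+.5)/7-.5+190); ct=lambda x,y:((x+.5)/7-.5+255,(y+.5)/7-.5+150)
for n,F,c,a,b,h in(("scene",f,cf,(68,247),(217,97),(506,247)),("top",t,ct,(130,528),(370,548),(277,203))):
    A=ray_at_z(F,*c(*a),.082);B=ray_at_z(F,*c(*b),.082);print(n,A.round(4),B.round(4),"mid",((A+B)/2).round(4),"hole",ray_at_z(F,*c(*h),.11).round(4),np.linalg.norm(A-B))
    d=A-B; print(np.degrees(np.arctan2(d[1],d[0])))
c=cloud(t); m=(c[...,2]>.072)&(c[...,2]<.095)&(np.abs(c[...,0]-.5)<.03)&(np.abs(c[...,1]+.015)<.05);print(m.sum(),np.median(c[m],0) if m.sum() else 0)
go((.5,-.014,.25),3)
E
```

```text
scene [ 0.5056 -0.0582  0.082 ] [0.5025 0.0338 0.082 ] mid [ 0.504  -0.0122  0.082 ] hole [ 0.6377 -0.0065  0.11  ] 0.09198928310158057
-88.01069994818235
top [0.5046 0.032  0.082 ] [ 0.5095 -0.0645  0.082 ] mid [ 0.507  -0.0163  0.082 ] hole [ 0.6388 -0.0094  0.11  ] 0.09665171923542885
92.90614008269421
176 [ 0.5056507  -0.01349602  0.08629347]
t 16.25 tcp [ 0.4448 -0.2791  0.248 ] yaw 8.83 tilt(deg) [-0.13  0.07] F [ 0.35 -0.2   0.55] grip 0.0512
tool shift [-0.2535 -0.0018  0.0953]
turn about tool y (deg) 5.83132591544423
```

Request:
jog_arm:
  motion:
    - [0.32, [-0.0317, 0, 0.0124], [0, 0, 0]]
    - [0.32, [-0.0317, 0, 0.0124], [0, 0, 0]]
    - [0.32, [-0.0317, 0, 0.0124], [0, 0, 0]]
    - [0.32, [-0.0317, 0, 0.0124], [0, 0, 0]]
    - [0.32, [-0.0317, 0, 0.0124], [0, 0, 0]]
    - [0.32, [-0.0317, 0, 0.0124], [0, 0, 0]]
    - [0.32, [-0.0317, 0, 0.0124], [0, 0, 0]]
    - [0.32, [-0.0317, 0, 0.0124], [0, 6, 0]]
    - [0.32, [0, 0, 0], [0, 0, 0]]
    - [0.32, [0, 0, 0], [0, 0, 0]]

```text
clock: 17.08
tcp_pos: [0.5043, -0.0113, 0.2482]
orientation: [-1.235, 1.171, -1.167]
contact_force: [-0.1, -0.8, -0.7]
grip_width: 0.0274
```

Request:
jog_arm:
  motion:
    - [0.32, [0, 0, 0], [0, 0, 0]]
    - [0.32, [0, 0, 0], [0, 0, 0]]

```text
clock: 17.25
tcp_pos: [0.5042, -0.0152, 0.2485]
orientation: [-1.233, 1.175, -1.173]
contact_force: [0.1, 0.2, 0.5]
grip_width: 0.0274
```

```bash
python3 - <<'E'
from h import *
import pickle
st();w=r.grab_frame("wrist"); save(w,"w14",s=1.4);pickle.dump(w,open("w14.pkl","wb"))
E
```

```text
t 17.25 tcp [ 0.5042 -0.0152  0.2485] yaw 2.75 tilt(deg) [-0.1  -0.03] F [0.09 0.23 0.51] grip 0.0274
```

View pics/w14.png

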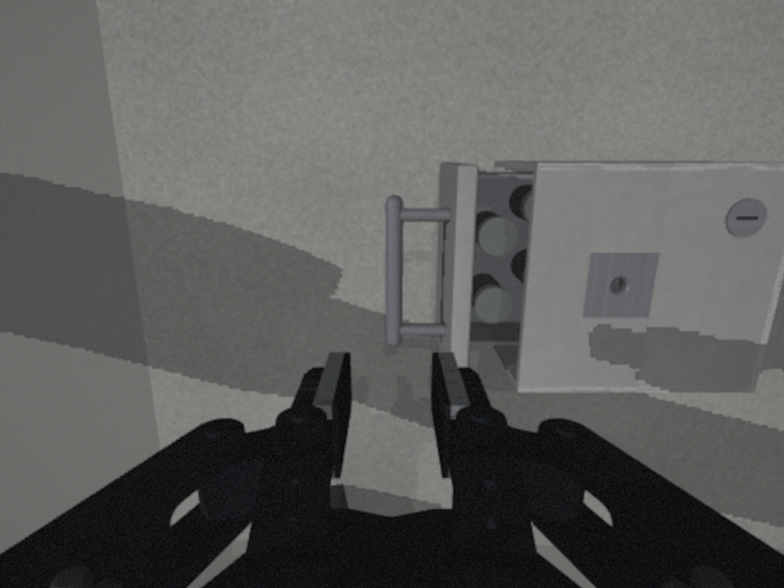

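```bash
python3 - <<'E'
from h import *
import pickle
w=pickle.load(open("w14.pkl","rb"))
a=ray_at_z(w,394.5/1.4,202/1.4,.082);b=ray_at_z(w,394/1.4,341/1.4,.082);print(a,b,(a+b)/2);go((a+b)/2)
E
```

```text
[0.50447023 0.03135984 0.082     ] [ 0.50883498 -0.06151932  0.082     ] [ 0.50665261 -0.01507974  0.082     ]
t 17.30 tcp [ 0.5043 -0.0153  0.2487] yaw 2.72 tilt(deg) [-0.07 -0.03] F [ 0.01  0.22 -0.72] grip 0.0274
tool shift [-0.0002  0.1667  0.0026]
```

Request:
jog_arm:
  motion:
    - [0.32, [0, 0.025, 0.002], [0, 0, 0]]
    - [0.32, [0, 0.03, 0], [0, 0, 0]]
    - [0.32, [0, 0.03, 0], [0, 0, 0]]
    - [0.32, [0, 0.025, 0], [0, 0, 0]]
    - [0.32, [0, 0, 0], [0, 0, 0]]
    - [0.32, [0, 0, 0], [0, 0, 0]]

```text
clock: 17.8
tcp_pos: [0.5058, -0.0146, 0.1386]
orientation: [-1.234, 1.176, -1.172]
contact_force: [1.0, -0.3, 0.6]
grip_width: 0.0274
```

```bash
python3 - <<'E'
from h import *
import pickle
st();w=r.grab_frame("wrist"); save(w,"w15",s=1.4)
f=r.grab_frame("scene"); save(f,"s15",(220,120,360,290),4)
E
```

```text
t 17.80 tcp [ 0.5058 -0.0146  0.1386] yaw 2.76 tilt(deg) [-0.17 -0.  ] F [ 1.01 -0.34  0.61] grip 0.0274
```

View pics/w15.png

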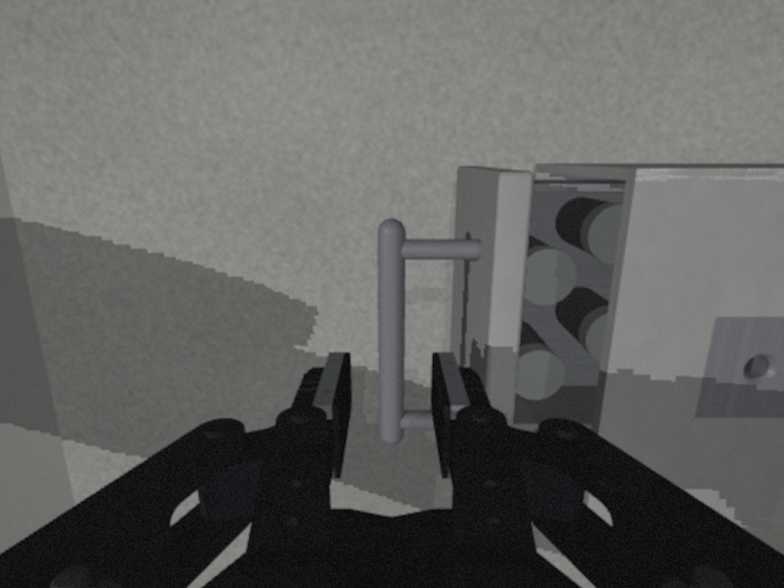

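View pics/s15.png

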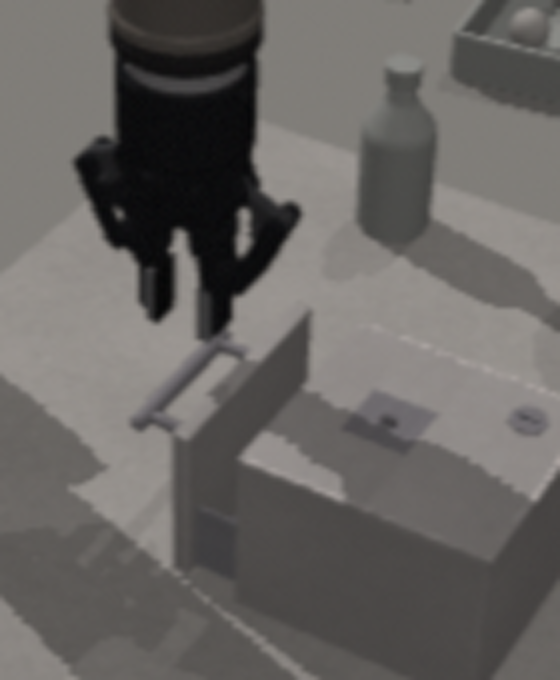

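Request:
jog_arm:
  motion:
    - [0.32, [0, 0.015, -0.002], [0, 0, 0]]
    - [0.32, [0, 0.012, 0], [0, 0, 0]]
    - [0.32, [0, 0.008, 0], [0, 0, 0]]
    - [0.32, [0, 0.006, 0], [0, 0, 0]]
    - [0.32, [0, 0, 0], [0, 0, 0]]

```text
clock: 18.32
tcp_pos: [0.5043, -0.0138, 0.0975]
orientation: [-1.233, 1.174, -1.172]
contact_force: [0.8, 0.9, -0.4]
grip_width: 0.0271
```

Request:
jog_arm:
  motion:
    - [0.32, [0, 0.003, 0], [0, 0, 0]]
    - [0.32, [0, 0.003, 0], [0, 0, 0]]
    - [0.32, [0, 0, 0], [0, 0, 0]]

```text
clock: 18.57
tcp_pos: [0.5047, -0.0136, 0.0921]
orientation: [-1.232, 1.173, -1.173]
contact_force: [-0.0, -0.8, 0.0]
grip_width: 0.0272
```

```bash
python3 - <<'E'
from h import *
st();w=r.grab_frame("wrist"); save(w,"w16",s=1.4)
f=r.grab_frame("scene"); save(f,"s16",(220,120,360,290),4)
E
```

```text
t 18.57 tcp [ 0.5047 -0.0136  0.0921] yaw 2.84 tilt(deg) [-0.01  0.  ] F [-0.02 -0.78  0.03] grip 0.0272
```

View pics/w16.png

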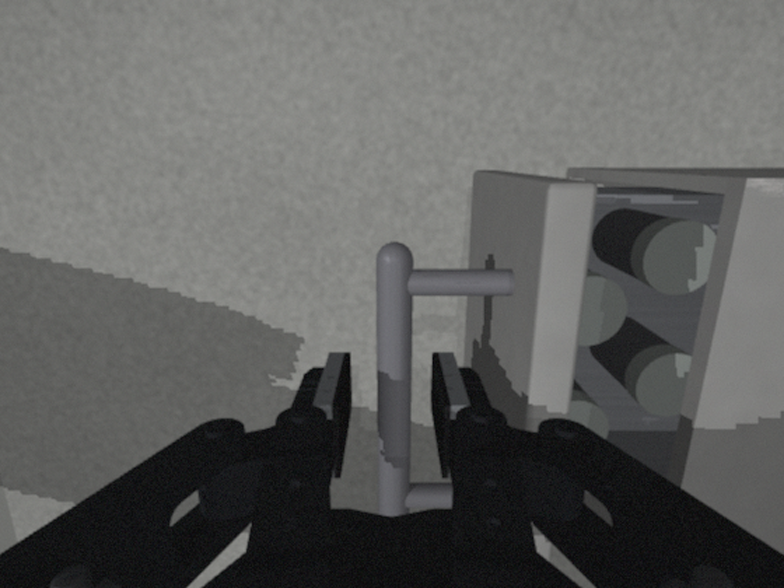

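View pics/s16.png

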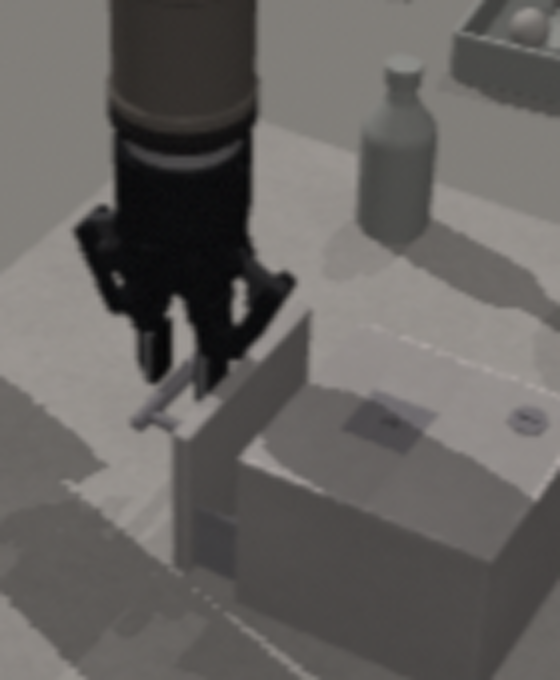

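Request:
jog_arm:
  motion:
    - [0, [0, 0, 0], [0, 0, 0]]
    - [0, [0, 0, 0], [0, 0, 0]]
    - [0, [0, 0, 0], [0, 0, 0]]
    - [0, [0, 0, 0], [0, 0, 0]]
    - [0, [0, 0, 0], [0, 0, 0]]
  force: 40

```text
clock: 19.08
tcp_pos: [0.5051, -0.0136, 0.0926]
orientation: [-1.232, 1.172, -1.173]
contact_force: [1.3, 0.1, 2.5]
grip_width: 0.009
```

Request:
jog_arm:
  motion:
    - [0, [0, 0, -0.004], [0, 0, 0]]
    - [0, [0, 0, -0.005], [0, 0, 0]]
    - [0, [0, 0, -0.005], [0, 0, 0]]
    - [0, [0, 0, -0.005], [0, 0, 0]]
    - [0, [0, 0, -0.005], [0, 0, 0]]
    - [0, [0, 0, 0], [0, 0, 0]]

```text
clock: 19.58
tcp_pos: [0.4795, -0.0149, 0.0926]
orientation: [-1.233, 1.173, -1.173]
contact_force: [-1.1, 0.5, 7.2]
grip_width: 0.0094
```

Request:
jog_arm:
  motion:
    - [0, [0, 0, -0.005], [0, 0, 0]]
    - [0, [0, 0, -0.005], [0, 0, 0]]
    - [0, [0, 0, -0.004], [0, 0, 0]]
    - [0, [0, 0, -0.002], [0, 0, 0]]
    - [0, [0, 0, 0], [0, 0, 0]]

```text
clock: 20.0
tcp_pos: [0.4638, -0.0156, 0.0926]
orientation: [-1.233, 1.173, -1.173]
contact_force: [-0.8, 0.2, 8.9]
grip_width: 0.0095
```

```bash
python3 - <<'E'
from h import *
st();w=r.grab_frame("wrist"); save(w,"w17",s=1.4)
f=r.grab_frame("scene"); save(f,"s17",(220,120,360,290),4)
E
```

```text
t 20.00 tcp [ 0.4638 -0.0156  0.0926] yaw 2.83 tilt(deg) [-0.03 -0.02] F [-0.83  0.19  8.94] grip 0.0095
```

View pics/w17.png

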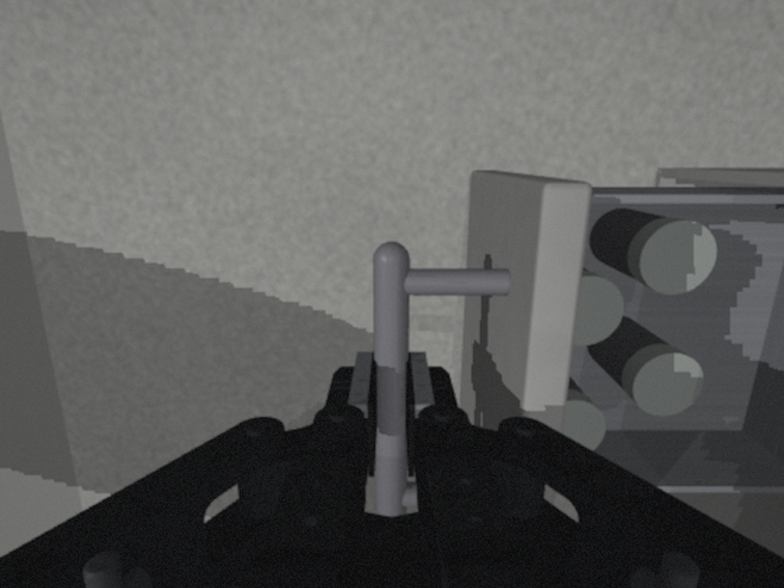

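View pics/s17.png

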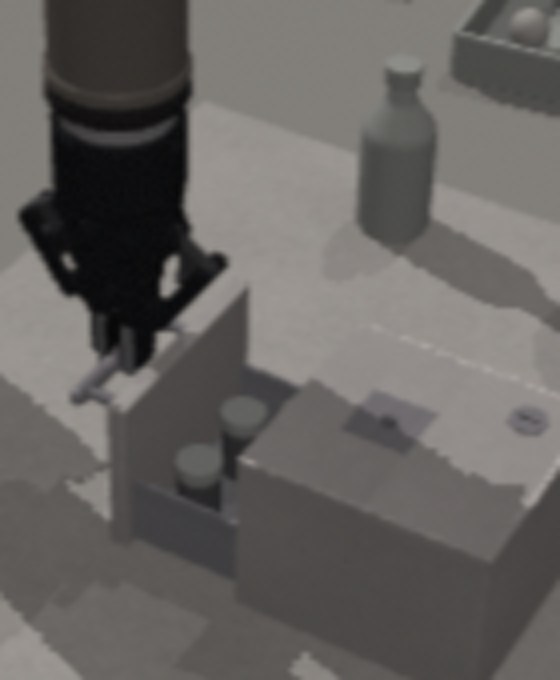

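Request:
jog_arm:
  motion:
    - [0, [0, 0, -0.002], [0, 0, 0]]
    - [0, [0, 0, -0.002], [0, 0, 0]]
    - [0, [0, 0, -0.002], [0, 0, 0]]
    - [0, [0, 0, 0], [0, 0, 0]]

```text
clock: 20.43
tcp_pos: [0.458, -0.0159, 0.0926]
orientation: [-1.233, 1.173, -1.173]
contact_force: [-1.1, 0.4, 8.5]
grip_width: 0.0091
```

Request:
jog_arm:
  motion:
    - [0, [0, 0, -0.001], [0, 0, 0]]
    - [0, [0, 0, -0.001], [0, 0, 0]]
    - [0, [0, 0, 0], [0, 0, 0]]

```text
clock: 20.68
tcp_pos: [0.457, -0.016, 0.0926]
orientation: [-1.231, 1.172, -1.173]
contact_force: [1.8, -0.4, 4.9]
grip_width: 0.0093
```

Request:
jog_arm:
  motion:
    - [0, [0, 0, -0.001], [0, 0, 0]]
    - [0, [0, 0, -0.001], [0, 0, 0]]
    - [0, [0, 0, 0], [0, 0, 0]]
    - [0, [0, 0, 0], [0, 0, 0]]

```text
clock: 21.02
tcp_pos: [0.457, -0.0159, 0.0927]
orientation: [-1.228, 1.17, -1.174]
contact_force: [7.8, -0.5, -2.0]
grip_width: 0.0094
```

```bash
python3 - <<'E'
from h import *
st()
f=r.grab_frame("scene"); save(f,"s18",(220,120,360,290),4)
E
```

```text
t 21.02 tcp [ 0.457  -0.0159  0.0927] yaw 2.83 tilt(deg) [0.26 0.06] F [ 7.78 -0.49 -2.01] grip 0.0094
```

View pics/s18.png

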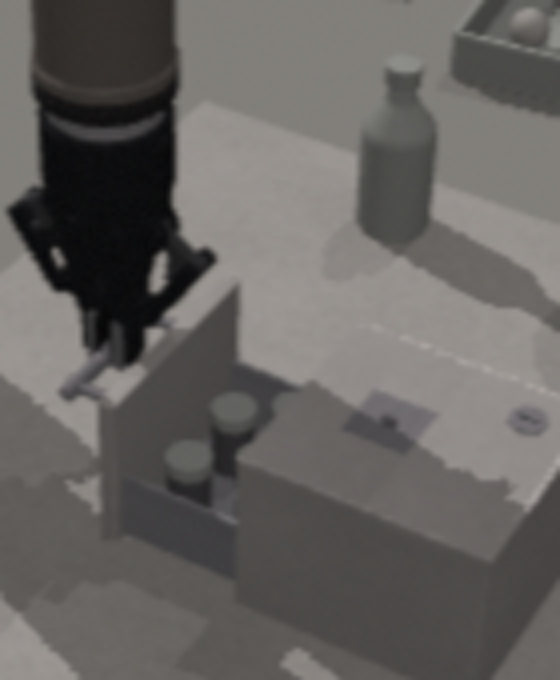

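Request:
jog_arm:
  motion:
    - [0.25, [0, 0, 0], [0, 0, 0]]
    - [0.28, [0, 0, 0], [0, 0, 0]]
    - [0.28, [0, 0, 0.001], [0, 0, 0]]
    - [0.28, [0, 0, 0.0015], [0, 0, 0]]
    - [0.28, [0, 0, 0], [0, 0, 0]]
    - [0.28, [0, 0, 0], [0, 0, 0]]

```text
clock: 21.57
tcp_pos: [0.457, -0.016, 0.0921]
orientation: [-1.233, 1.173, -1.172]
contact_force: [0.5, -0.3, 0.1]
grip_width: 0.024
```

```bash
python3 - <<'E'
from h import *
st();w=r.grab_frame("wrist"); save(w,"w19",s=1.4)
E
```

```text
t 21.57 tcp [ 0.457  -0.016   0.0921] yaw 2.83 tilt(deg) [-0.04 -0.  ] F [ 0.53 -0.3   0.14] grip 0.0240
```

View pics/w19.png

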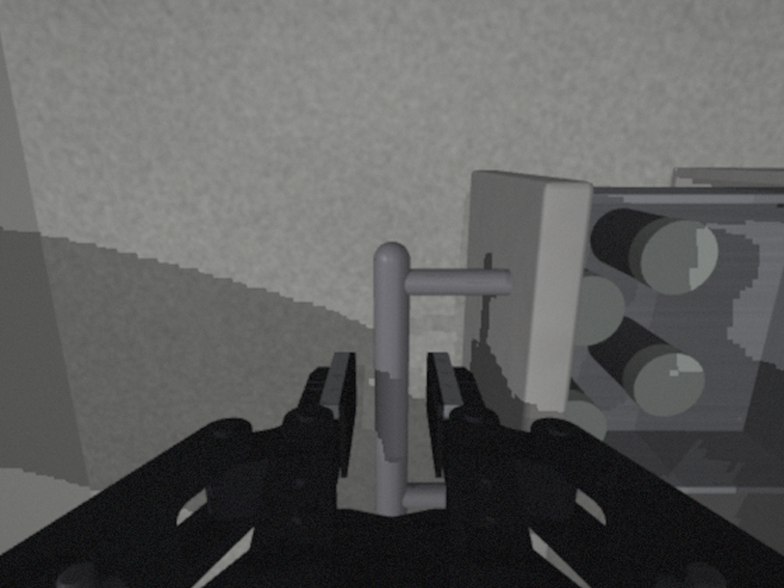

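The bar (about (392, 430)) is centred between the open pads with clearance on both sides. Lift clear.

Request:
jog_arm:
  motion:
    - [0.28, [0, -0.008, 0], [0, 0, 0]]
    - [0.28, [0, -0.015, 0], [0, 0, 0]]
    - [0.28, [0, -0.025, 0], [0, 0, 0]]
    - [0.28, [0, -0.035, 0], [0, 0, 0]]
    - [0.28, [0, -0.04, 0], [0, 0, 0]]
    - [0.28, [0, -0.03, 0], [0, 0, 0]]
    - [0.28, [0, -0.01, 0], [0, 0, 0]]
    - [0.28, [0, 0, 0], [0, 0, 0]]
    - [0.28, [0, 0, 0], [0, 0, 0]]
    - [0.28, [0, 0, 0], [0, 0, 0]]

```text
clock: 22.45
tcp_pos: [0.4562, -0.0162, 0.254]
orientation: [-1.234, 1.175, -1.172]
contact_force: [-0.4, -0.4, -0.7]
grip_width: 0.0239
```

```bash
python3 - <<'E'
from h import *
st();f=r.grab_frame("scene"); save(f,"s20",s=1.4)
t=r.grab_frame("top"); save(t,"t20",s=1.4)
w=r.grab_frame("wrist")
save(w,"w20")
E
```

```text
t 22.45 tcp [ 0.4562 -0.0162  0.254 ] yaw 2.82 tilt(deg) [-0.14 -0.  ] F [-0.43 -0.45 -0.69] grip 0.0239
```

View pics/s20.png

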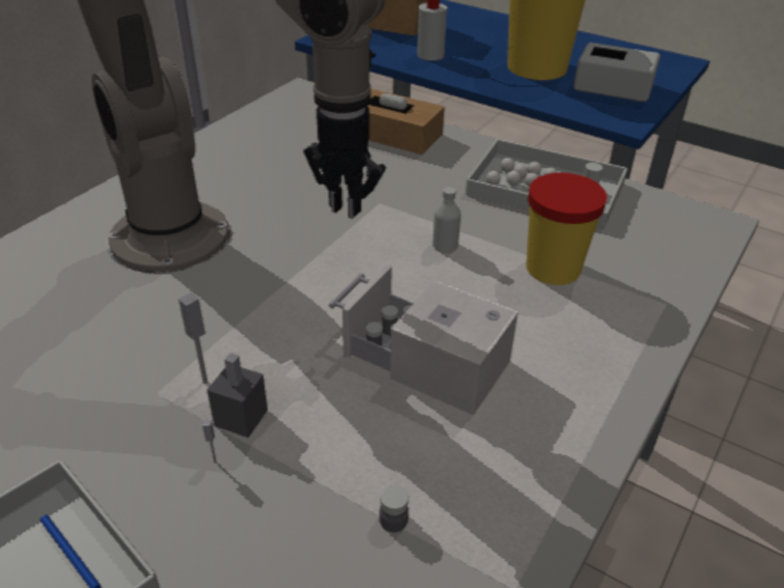

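View pics/w20.png

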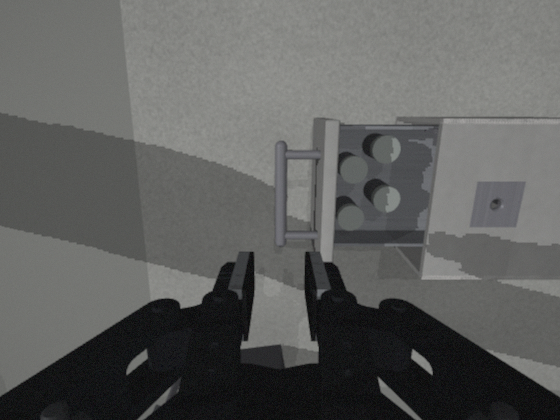

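```bash
python3 - <<'E'
from h import *
w=r.grab_frame("wrist"); print("handle",ray_at_z(w,281,193,.082)); print("hole",ray_at_z(w,496,204,.11))
print(r.hand_in())
E
```

```text
handle [ 0.45805213 -0.01412564  0.082     ]
hole [ 0.63932075 -0.00778007  0.11      ]
the job is handed in; nothing more can be done
None
```

The job is done and handed in at about 22.5 s of the 72 s limit. I took the middle-sized rod and pressed it through the release hole until the drawer popped out. I then stood the rod back in its holder, drew the drawer to its end stop, let go and lifted clear.

- **Press force:** the striker first touched about 24 mm below the cover. The highest reading while pressing was about 5 N, well under the 20 N limit.
- **Rod home:** the handle seated at the same height as at the start, with its top measured at 130 mm. After release it stood upright on the block.
- **Drawer:** at the stop the arm stopped moving and the pull force rose to about 8 N. The last measurement put the handle at x ≈ 0.458 m, against roughly 0.535 m when closed. That is about 77 mm of travel from images good to 2 mm or so, so it fits fully open.
- **Bystanders:** in the last scene picture the bottle, vial and bin stand where they did at the start. I checked this by eye and did not measure it.
- **Disagreement:** while gripping the 11 mm bar, the gripper opening read 9 to 9.5 mm. The bar was probably held slightly off its axis, but the grip held to the stop.

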